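# Restock the charged-battery lane first-in-first-out

### The job

Restock the plywood battery lane first-in-first-out: pull the old packs already in it forward, in their order, close up against the front stop, before any other pack goes in. Then load every charged pack behind them, upright and square in the lane: those standing loose on the table and those locked in the charger, which come out only after the bay's latch tab has been pressed fully down so that the pack pops up. Leave the glue bottle, rotary tool and sanding block where they are.

Things in the scene. Friction and masses are not known exactly. Their poses are not given: they have to be found in the camera images.
- lane: Fixed plywood channel, 66 mm wide inside, 300 mm long, floor 6 mm thick, side rails 6 mm thick, tops 24 mm above the table, front stop 36 mm high at the end near the robot, back end open. Origin at table height on the stop's inner face, on the centre line; x runs along the lane to the back, z up. Packs stand on the floor, 60 mm width across the lane, and slide under a light push.
- old_1: Battery pack, upright, 44 (own x) by 60 (own y) by 70 mm tall, 0.4 kg, bottom-heavy, grey body on a smooth black foot; 8 mm deep grooves cross its x faces 10 to 26 mm above the underside, plain sides above. Front and back alike (a half turn changes nothing). Origin at the centre of the underside, z up. Old stock, in the lane, nearest the stop, a gap before it.
- old_2: Battery pack, upright, 44 (own x) by 60 (own y) by 70 mm tall, 0.4 kg, bottom-heavy, grey body on a smooth black foot; 8 mm deep grooves cross its x faces 10 to 26 mm above the underside, plain sides above. Front and back alike (a half turn changes nothing). Origin at the centre of the underside, z up. Old stock in the lane behind old_1; may be absent.
- docked_l: Battery pack, upright, 44 (own x) by 60 (own y) by 70 mm tall, 0.4 kg, bottom-heavy, grey body on a smooth black foot; 8 mm deep grooves cross its x faces 10 to 26 mm above the underside, plain sides above. Front and back alike (a half turn changes nothing). Origin at the centre of the underside, z up. Charged, latched in the left (+y) bay.
- docked_r: Battery pack, upright, 44 (own x) by 60 (own y) by 70 mm tall, 0.4 kg, bottom-heavy, grey body on a smooth black foot; 8 mm deep grooves cross its x faces 10 to 26 mm above the underside, plain sides above. Front and back alike (a half turn changes nothing). Origin at the centre of the underside, z up. Charged, latched in the right (-y) bay.
- loose_1: Battery pack, upright, 44 (own x) by 60 (own y) by 70 mm tall, 0.4 kg, bottom-heavy, grey body on a smooth black foot; 8 mm deep grooves cross its x faces 10 to 26 mm above the underside, plain sides above. Front and back alike (a half turn changes nothing). Origin at the centre of the underside, z up. Charged, loose on the table; may be absent.
- loose_2: Battery pack, upright, 44 (own x) by 60 (own y) by 70 mm tall, 0.4 kg, bottom-heavy, grey body on a smooth black foot; 8 mm deep grooves cross its x faces 10 to 26 mm above the underside, plain sides above. Front and back alike (a half turn changes nothing). Origin at the centre of the underside, z up. Charged, loose on the table; may be absent.
- charger: Fixed two-bay charger: base plate 150 by 206 mm (x -100 to 50 mm), 10 mm thick; grey walls to 50 mm above the table round two wells, 48 (x) by 64 mm (y), centres at x 0, y +57.5 (left) and -57.5 mm. Origin at table height midway between the wells; x points away from the latch tabs, z up.
- bay_l (a point): Left (+y) bay: centre of a seated pack's underside, 20 mm above the table. The pack's x lies along the charger's x. A hidden steel hook under the pack's body, in its front groove, holds it; it cannot be pulled out while latched. Released, it pops up 18 mm on a spring lift within half a second and stays up when the tab is let go.
- bay_r (a point): Right (-y) bay: centre of a seated pack's underside, 20 mm above the table. The pack's x lies along the charger's x. A hidden steel hook under the pack's body, in its front groove, holds it; it cannot be pulled out while latched. Released, it pops up 18 mm on a spring lift within half a second and stays up when the tab is let go.
- tab_l (a point): Centre of the top of the left (+y) bay's latch tab: a black block 36 by 36 mm with two ridges, top 55 mm above the table, 70 mm in front (charger -x) of the bay's centre. Pressing it straight down its full 10 mm (3 N at first, 7 N at the bottom, plus up to 3 N of friction) draws the hook back. It springs up again when let go.
- latch_l (a joint): How far the left (+y) latch tab is pressed: 0 up (latched), 0.010 m fully down (hook clear of the pack).
- tab_r (a point): Centre of the top of the right (-y) bay's latch tab: a black block 36 by 36 mm with two ridges, top 55 mm above the table, 70 mm in front (charger -x) of the bay's centre. Pressing it straight down its full 10 mm (3 N at first, 7 N at the bottom, plus up to 3 N of friction) draws the hook back. It springs up again when let go.
- latch_r (a joint): How far the right (-y) latch tab is pressed: 0 up (latched), 0.010 m fully down (hook clear of the pack).
- glue: Bystander, to be left alone. White glue bottle, 48 mm across, 120 mm tall, standing; origin at the centre of its foot.
- rotary_tool: Bystander, to be left alone. Rotary tool lying on its rubber rest, about 180 mm long along its x, 50 mm wide and 44 mm high; origin under it.
- sanding_block: Bystander, to be left alone. Cork sanding block 110 by 60 by 34 mm; origin at the centre of its underside.
Things that resemble listed ones, but are neither listed nor needed, are in the scene too. Leave any green look-alike of the loose_1 alone.

How it is judged:
By the outcome, as a careful person would: the job done as asked, in the order asked, and still so for the second after the job is handed in, with the robot touching nothing.
Of old_2, loose_1, loose_2 only 2 to 3 are there at a start; the rules pass over those that are not, and their reading is None.
At some moment in a run one of loose_1, loose_2 may be knocked a few centimetres aside while the robot is not near it.
It also fails if it takes over 200 s, if anything falls off the work surface, if the arm or the gripper's body presses on something with over 40 N, if the wrist force passes 120 N, or if a joint passes its speed limit or range.

### The arm

A 6-joint arm with a two-finger parallel gripper is mounted at the origin on the work surface. World frame = base frame: x ahead of the robot, y to its left, z up, the work surface at z = 0. Lengths are in m, angles in degrees, forces in N, time in s.
With the tool pointing down it reaches from about 0.35 to 0.975 m from the base axis. Payload 7.1 kg.
Tool frame: the origin (TCP) lies on the centre line of the jaws, within the pads' length; the fingertips stand arm.nose_length ahead of it and the grasp point (between the pads) lies 3 mm ahead of it (arm.nose_length is the distance from the TCP to the fingertips, in m); z points along the fingers, y is the direction in which the jaws open and shut (so a half turn about z gives the same grasp; the last joint's range is limited). The gripper opens to 88 mm and grips with 3 to 60 N. Pads are 20 mm wide; open, the fingers measure 115 mm over their backs; the gripper's body (75 mm by 178 mm) begins 61 mm behind the grasp point.
Start: joints at [72.823, 24.242, 93.386, -0, 62.372, -1.089], TCP at [0.173, 0.601, 0.245] pointing down, gripper open.
Joint ranges: [-172.04, 172.04], [-51.8, 120.97], [4.93, 147.93], [-75.15, 255.16], [6.16, 154.13], [-145.62, 145.62]. Speed limits (degrees/s): [136.94, 136.94, 172.46, 180, 180, 180].

### API

Orientations are given as a 3x3 rotation matrix whose columns are the frame's x, y, z axes.
In Python, from plant import arm, optics, nets gives the robot as it stands.
- The arm moves only by the shell command python3 -m jog 'ROWS' [FORCE]. ROWS is JSON, a list of rows, each an object of numbers: "dx", "dy", "dz": the shift along the tool's x, y, z in cm; "wx", "wy", "wz": the turn, a rotation vector about the tool's x, y, z in degrees; "gripper": the closure in counts, from 0 (fully open) to 255 (shut). A call has 1 to 12 rows; each row is the pose to reach, as a shift and turn from the pose commanded when the call began, along the tool's axes at that moment; what a row does not reach only later rows make up. A row lasts 1/10 s, in which the tool goes at most 50 mm and 8.59 degrees, less where a joint would pass 70% of its speed; a pose out of reach is approached as far as the arm can. A call with a gripper value outside its range is refused whole. The fingers move at their own pace and stop on an object; FORCE is the grip in N (left out, the last holds). Time passes only in rows, so rows that repeat a pose let the fingers close. It gives the time, the measured TCP pose, the force and the opening at its end, in the units of the state.
- arm.state(): the state, without advancing time (a new reading comes with each control period).
- optics.read_camera(name): name is "scene" or "top" or "wrist"; returns a dict with "img" (400x640x3 uint8, red, green, blue), "depth" (400x640 float32, m along the optical axis (not along the pixel's ray), 0 where there is no reading), "fov_y" (degrees; the focal length in pixels is half the picture's height over the tangent of half this angle, whatever the lens; pixels are square), "cx", "cy" (the principal point, pixels), "world_from_camera" (4x4, takes a point from camera to world coordinates); the wrist camera has in their place "T_tool_cam" (4x4, takes a point from camera to tool coordinates, whose origin is the TCP and whose axes are the flange's). Camera axes: x right, y down, z forward; pixel columns grow to the right and rows downward; lengths in m; the calibration is good to about 2 mm. A picture is of the moment at which its call begins: read the wrist's pose just before it.
- arm.hand_in(): hands the job in, once; it reports no verdict.
Trained networks look in the newest picture that a camera, given by its name, has taken for a name from the list of things; names that differ only in an ending like _2 or _b are one class to them, and where a whole thing is asked for, a point or a joint stands for the part that bears it (a point fixed in the world has none). Each returns a list of dicts, best first, with "confidence" (0 to 1); they miss things now and then, are a little off and sometimes report something else, mostly with a low value. They report only what shows in the picture. A call takes as long as a camera call. They do not tell look-alikes from the thing itself.
- nets.search_frame(camera, thing): "location" ([row, column] in pixels, amid what is visible of it).
- nets.regions_of(camera, thing): "mask" (400x640 bool, what is visible of it) and "location" ([row, column] in pixels, amid what is visible of it).
The state is a dict: "clock": time; "joint_pos": joint angles; "qvel": joint speeds; "tau": joint torques, N m; "tool_pos": TCP position; "tcp_rot": TCP orientation; "ft_force": force on the tool from outside, world axes, zero at the start; "wrist_torque": the same for the moment, N m; "opening": opening from 0.0 (shut) to 1.0 (fully open).
Only numpy, scipy, OpenCV 4.12 (cv2) and the standard library are available. Lean on these libraries where they do the work, as an engineer would, in place of code of your own. Each camera call takes 0.05 s, during which the arm holds its last target.

## Working session

There is one attempt and no reset: what is moved stays moved. The work goes in short steps, Python scripts to look and compute and a shell command to move; the robot and the scene stay as the last step left them, time stands still between calls to the robot, and variables do not carry over. Pictures are saved under pics/ and viewed, and the job is handed in when it is done.

```bash
ls; mkdir -p pics; python3 - <<'E'
from plant import arm,optics,nets
import cv2,numpy as np
s=arm.state();print(s, arm.nose_length)
for n in["scene","top"]:
    c=optics.read_camera(n)
    cv2.imwrite(f"pics/{n}0.png",c["img"][:,:,::-1]);print(n,c["fov_y"],c["cx"],c["cy"],c["world_from_camera"])
    np.savez(f"{n}0.npz",**c)
E
```

```text
pics
{'clock': 0.0, 'joint_pos': array([ 7.28209142e+01,  2.42836509e+01,  9.34334586e+01,  4.61133945e-04,
        6.23709614e+01, -1.08779872e+00]), 'qvel': array([ 0.04379136, -0.05605826, -0.0643424 , -0.03104981, -0.01114868,
       -0.00022876]), 'tau': array([-2.25233656e-03, -5.44630373e+01, -2.73664963e+01,  6.42812415e-02,
        2.26934039e-02, -1.04188605e-04]), 'tool_pos': array([0.17303638, 0.60001024, 0.24389628]), 'tcp_rot': array([[-9.60820269e-01,  2.77171783e-01, -4.60816819e-04],
       [ 2.77172164e-01,  9.60819151e-01, -1.46644257e-03],
       [ 3.63051224e-05, -1.53671334e-03, -9.99998819e-01]]), 'ft_force': array([ 0.0276226 , -0.34309501,  0.41122016]), 'wrist_torque': array([-0.03573457, -0.01192527, -0.00553199]), 'opening': 0.9948236604574857} 0.022
scene 44.2701756009361 322.0316489526144 207.0372792892205 [[-0.83813304  0.46949624 -0.27768019  1.01254051]
 [ 0.54539967  0.7292449  -0.41320827  0.61722807]
 [ 0.00849713 -0.49777019 -0.86726734  1.40478804]
 [ 0.          0.          0.          1.        ]]
top 53.26994593987547 315.1531031433485 202.7089186395587 [[-0.02574572 -0.99856111  0.04704106  0.49649337]
 [-0.9996604   0.02552728 -0.00523855 -0.01896724]
 [ 0.00403018 -0.04715995 -0.99887922  1.42860923]
 [ 0.          0.          0.          1.        ]]
```

View pics/scene0.png

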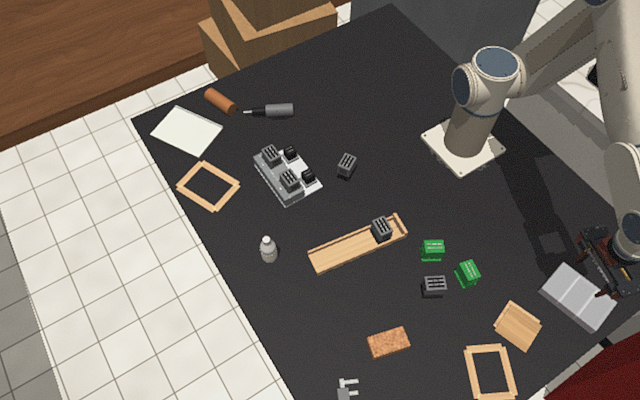

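View pics/top0.png

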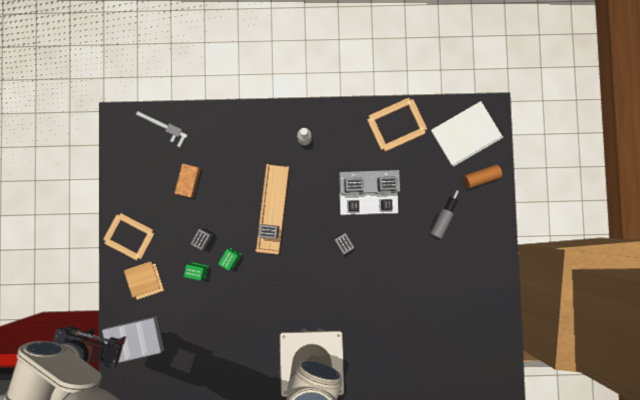

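```bash
cat > h.py <<'E'
import numpy as np,cv2
from plant import arm,optics,nets
def cloud(c,T=None):
    d=c["depth"];h,w=d.shape;f=h/2/np.tan(np.radians(c["fov_y"]/2))
    v,u=np.mgrid[:h,:w]
    P=np.stack([(u-c["cx"])/f*d,(v-c["cy"])/f*d,d,np.ones_like(d)],-1)
    if T is None:T=c["world_from_camera"]
    P=(P@T.T)[...,:3];P[d==0]=np.nan
    return P
def toolT(s):
    T=np.eye(4);T[:3,:3]=s["tcp_rot"];T[:3,3]=s["tool_pos"];return T
def wrist(save=None):
    s=arm.state();c=optics.read_camera("wrist");P=cloud(c,toolT(s)@c["T_tool_cam"])
    if save: cv2.imwrite("pics/"+save,c["img"][:,:,::-1])
    return s,c,P
def rect(pts):
    r=cv2.minAreaRect((pts*1000).astype(np.float32));b=cv2.boxPoints(r)/1000
    e=[b[1]-b[0],b[2]-b[1]];l=[np.linalg.norm(x) for x in e]
    i=int(np.argmax(l));a=np.degrees(np.arctan2(e[i][1],e[i][0]))
    return np.array(r[0])/1000,sorted(l),(a+90)%180-90   # centre, sizes, angle of LONG side
def blobs(P,lo,hi,minn=30,box=None):
    z=P[...,2];m=((z>lo)&(z<hi))
    if box is not None:m&=(P[...,0]>box[0])&(P[...,0]<box[1])&(P[...,1]>box[2])&(P[...,1]<box[3])
    n,l,st,ce=cv2.connectedComponentsWithStats(m.astype(np.uint8),connectivity=4)
    out=[]
    for k in range(1,n):
        if st[k,4]>=minn:
            q=P[l==k];out.append((ce[k].round(),st[k,4],np.round(np.median(q[:,2]),4),*rect(q[:,:2])))
    return out
E
python3 - <<'E'
from h import *
import numpy as np
for n in["top","scene"]:
    c=dict(np.load(n+"0.npz"));P=cloud(c)
    z=P[...,2];print(n,"table z",np.nanmedian(z[(abs(z)<.02)]))
    for lo,hi in[(.06,.1),(.012,.045)]:
        for b in blobs(P,lo,hi,25,(.1,1.0,-.8,.8)):print(lo,*[np.round(x,4) for x in b])
print(optics.read_camera("wrist")["T_tool_cam"])
E
```

```text
top table z -0.0004539004414765291
0.06 [304. 136.] 110 0.0804 [0.7948 0.005 ] [0.0427 0.0459] -79.6614
0.06 [388. 183.] 252 0.0899 [ 0.6205 -0.2744] [0.0445 0.0608] -88.6236
0.06 [354. 184.] 247 0.0897 [ 0.6189 -0.1597] [0.0426 0.0605] 89.348
0.06 [268. 231.] 238 0.0754 [0.468  0.1361] [0.0442 0.061 ] 82.6377
0.06 [201. 239.] 238 0.0695 [0.4481 0.3674] [0.0448 0.0615] -30.74
0.06 [344. 243.] 230 0.0693 [ 0.4208 -0.1218] [0.0438 0.061 ] 29.297
0.06 [228. 259.] 237 0.0696 [0.3766 0.275 ] [0.0448 0.0618] -32.6137
0.06 [194. 272.] 243 0.0696 [0.3375 0.3911] [0.0439 0.0624] 76.5946
0.012 [187. 180.] 571 0.0336 [0.6539 0.4223] [0.0623 0.1093] -15.7476
0.012 [264. 194.] 131 0.0225 [0.5985 0.1542] [0.0076 0.2137] -7.7372
0.012 [480. 177.] 281 0.0389 [ 0.642  -0.6185] [0.0493 0.1242] -72.9542
0.012 [276. 224.] 276 0.0244 [0.5467 0.1241] [0.0782 0.3097] -8.2607
0.012 [387. 192.] 46 0.033 [ 0.5923 -0.2804] [0.0154 0.0538] -86.805
0.012 [445. 217.] 483 0.0355 [ 0.5141 -0.4887] [0.0435 0.18  ] -28.4615
0.012 [353. 194.] 34 0.0332 [ 0.5884 -0.1616] [0.0164 0.0284] -89.9732
0.012 [350. 207.] 43 0.
[... 1391 characters left out ...]
 0.2199] -8.9794
0.012 [429. 256.] 76 0.0344 [0.3907 0.2839] [0.032  0.0706] -67.0464
0.012 [270. 258.] 67 0.0291 [0.7997 0.022 ] [0.0242 0.048 ] -15.804
0.012 [465. 280.] 86 0.0346 [0.3525 0.3978] [0.0319 0.0698] -72.9619
0.012 [571. 302.] 1430 0.0296 [0.1281 0.6269] [0.0793 0.1849] -82.5616
0.012 [430. 292.] 73 0.0336 [0.4602 0.3807] [0.0294 0.0681] -57.406
0.012 [388. 343.] 911 0.0335 [0.6528 0.4258] [0.0611 0.1116] -15.2866
[[ 2.90594106e-04 -9.63903838e-01 -2.66250459e-01  7.35647478e-02]
 [ 9.99999831e-01  4.14039761e-04 -4.07512752e-04  8.19194869e-04]
 [ 5.03041382e-04 -2.66250296e-01  9.63903796e-01 -1.39174898e-01]
 [ 0.00000000e+00  0.00000000e+00  0.00000000e+00  1.00000000e+00]]
```

```bash
cat >> h.py <<'E'
def plan(x,y,z,a):
    "delta in tool axes (cm,deg) to put TCP at x,y,z with tool down and jaw axis at world angle a (mod 180)"
    from scipy.spatial.transform import Rotation as R
    s=arm.state();Rm=s["tcp_rot"]
    d=Rm.T@(np.array([x,y,z])-s["tool_pos"])*100
    best=None
    for k in(0,180):
        t=np.radians(a+k);yv=np.array([np.cos(t),np.sin(t),0]);zv=np.array([0,0,-1.]);xv=np.cross(yv,zv)
        w=np.degrees(R.from_matrix(Rm.T@np.stack([xv,yv,zv],1)).as_rotvec())
        if best is None or np.linalg.norm(w)<np.linalg.norm(best):best=w
    print("d cm",d.round(2),"w deg",best.round(2),"j6",s["joint_pos"][5].round(1),"dist",np.linalg.norm(d).round(1))
E
python3 -c "
from h import *
plan(.44,.141,.29,82)"
```

```text
d cm [-38.37 -36.72  -4.55] w deg [-0.07 -0.   -8.09] j6 -1.1 dist 53.3
```

```bash
python3 -m jog '[{"dx":-5,"dy":-5,"dz":-4.5},{"dx":-38.4,"dy":-36.7,"dz":-4.5,"wz":-8.1},{"dx":-38.4,"dy":-36.7,"dz":-4.5,"wz":-8.1},{"dx":-38.4,"dy":-36.7,"dz":-4.5,"wz":-8.1},{"dx":-38.4,"dy":-36.7,"dz":-4.5,"wz":-8.1},{"dx":-38.4,"dy":-36.7,"dz":-4.5,"wz":-8.1},{"dx":-38.4,"dy":-36.7,"dz":-4.5,"wz":-8.1},{"dx":-38.4,"dy":-36.7,"dz":-4.5,"wz":-8.1},{"dx":-38.4,"dy":-36.7,"dz":-4.5,"wz":-8.1},{"dx":-38.4,"dy":-36.7,"dz":-4.5,"wz":-8.1},{"dx":-38.4,"dy":-36.7,"dz":-4.5,"wz":-8.1},{"dx":-38.4,"dy":-36.7,"dz":-4.5,"wz":-8.1}]' 20
```

```text
invalid input
```

```bash
python3 -m jog '[{"dx":0,"dy":0,"dz":0},{"dx":0},{"dx":0}]'; python3 - <<'E'
from h import *
s,c,P=wrist("w1.png");print(s["tool_pos"],s["clock"],c["fov_y"],np.nanmedian(P[...,2][abs(P[...,2])<.02]))
for lo,hi in[(.06,.1),(.018,.045),(.032,.05)]:
    for b in blobs(P,lo,hi,60):print(lo,*[np.round(x,4) for x in b])
E
```

```text
[0.17304333 0.60013941 0.24405428] 0.15 59.28351113106227 -0.0005971579190834908
0.06 [192. 374.] 1073 0.0695 [0.3364 0.4024] [0.0423 0.0443] -12.3207
0.018 [321.  93.] 23811 0.0292 [0.0998 0.6209] [0.1204 0.1804] -78.4725
0.018 [214. 354.] 171 0.0356 [0.3419 0.4218] [0.0024 0.0389] -13.6069
0.032 [210. 355.] 188 0.0435 [0.3379 0.4212] [0.0143 0.044 ] 6.9553invalid input
```

```bash
python3 -m jog '[{"dx":-5,"dy":-5,"dz":-4.5,"wx":0,"wy":0,"wz":0,"gripper":0}]' ; python3 -c "
from h import *
plan(.44,.141,.29,82)"
```

```text
clock: 0.3
tool_pos: [0.1918, 0.5641, 0.2679]
tcp_rot: [[-0.962, 0.274, -0.003], [0.274, 0.962, -0.005], [0.001, -0.005, -1.0]]
ft_force: [1.2, -0.9, 0.2]
opening: 1.003
d cm [-35.47 -33.89  -2.07] w deg [-0.3  -0.08 -7.92] j6 -4.0 dist 49.1
```

```bash
python3 -m jog '[{"dx":-33.4,"dy":-31.7,"dz":0,"wx":0,"wy":0,"wz":-8.1,"gripper":0},{"dx":-33.4,"dy":-31.7,"dz":0,"wx":0,"wy":0,"wz":-8.1,"gripper":0},{"dx":-33.4,"dy":-31.7,"dz":0,"wx":0,"wy":0,"wz":-8.1,"gripper":0},{"dx":-33.4,"dy":-31.7,"dz":0,"wx":0,"wy":0,"wz":-8.1,"gripper":0},{"dx":-33.4,"dy":-31.7,"dz":0,"wx":0,"wy":0,"wz":-8.1,"gripper":0},{"dx":-33.4,"dy":-31.7,"dz":0,"wx":0,"wy":0,"wz":-8.1,"gripper":0},{"dx":-33.4,"dy":-31.7,"dz":0,"wx":0,"wy":0,"wz":-8.1,"gripper":0},{"dx":-33.4,"dy":-31.7,"dz":0,"wx":0,"wy":0,"wz":-8.1,"gripper":0},{"dx":-33.4,"dy":-31.7,"dz":0,"wx":0,"wy":0,"wz":-8.1,"gripper":0},{"dx":-33.4,"dy":-31.7,"dz":0,"wx":0,"wy":0,"wz":-8.1,"gripper":0},{"dx":-33.4,"dy":-31.7,"dz":0,"wx":0,"wy":0,"wz":-8.1,"gripper":0},{"dx":-33.4,"dy":-31.7,"dz":0,"wx":0,"wy":0,"wz":-8.1,"gripper":0}]' 20
python3 - <<'E'
from h import *
s,c,P=wrist("w1.png");print(s["tool_pos"],s["clock"],c["fov_y"],abs(s["qvel"]).max(),np.nanmedian(P[...,2][abs(P[...,2])<.015]))
for lo,hi in[(.06,.1),(.018,.045),(.032,.05)]:
    for b in blobs(P,lo,hi,60):print(lo,*[np.round(x,4) for x in b])
E
```

```text
clock: 1.5
tool_pos: [0.4262, 0.167, 0.2714]
tcp_rot: [[-0.99, 0.139, -0.001], [0.139, 0.99, 0.0], [0.001, 0.0, -1.0]]
ft_force: [-0.2, 0.0, 0.4]
opening: 0.996
[0.4261661  0.16700973 0.27137515] 1.5 59.28351113106227 1.5162887499720317 -0.000655632549943469
0.06 [550.  45.] 3692 0.0692 [0.3346 0.3917] [0.0443 0.0612] 76.4349
0.06 [425. 106.] 3094 0.0694 [0.3742 0.276 ] [0.0445 0.0603] -31.4135
0.06 [522. 166.] 2850 0.0693 [0.4452 0.3681] [0.0451 0.0601] -29.6669
0.06 [ 41. 206.] 2741 0.0694 [ 0.4185 -0.1203] [0.0454 0.0599] 29.7708
0.06 [296. 217.] 2601 0.0754 [0.465  0.1378] [0.0434 0.0607] 82.4348
0.018 [506.  52.] 626 0.0346 [0.3455 0.3785] [0.0339 0.0711] 38.8431
0.018 [398.  98.] 183 0.0367 [0.3633 0.2573] [0.0026 0.0582] -29.8829
0.018 [490. 154.] 442 0.0366 [0.4348 0.3503] [0.0036 0.0594] -30.0382
0.018 [299. 200.] 2329 0.0237 [0.4935 0.1328] [0.0783 0.2057] -7.9867
0.018 [ 76. 192.] 698 0.0364 [ 0.4188 -0.1033] [0.0324 0.0705] -3.001
0.018 [297. 191.] 121 0.0404 [0.4444 0.1403] [0.0011 0.0576] 82.5431
0.018 [274. 359.] 165 0.0234 [0.6694 0.0722] [0.0063 0.0497] -7.9769
0.018 [329. 359.] 149 0.0233 [0.6795 0.1437] [0.0053 0.0493] -7.7194
0.032 [511.  53.] 547 0.0414 [0.3456 0.3785] [0.0342 0.0711] 38.9463
0.032 [399.  98.] 208 0.0409 [0.3633 0.2574] [0.0026 0.0585] -30.108
0.032 [492. 155.] 486 0.0414 [0.435  0.3502] [0.0036 0.0598] -30.0383
0.032 [297. 146.] 666 0.0353 [0.3964 0.1463] [0.0096 0.0779] 82.0956
0.032 [ 72. 193.] 731 0.0415 [ 0.4198 -0.1037] [0.0337 0.0718] -4.6554
0.032 [297. 191.] 194 0.0421 [0.4445 0.1408] [0.0028 0.0586] 80.7308
```

View pics/w1.png

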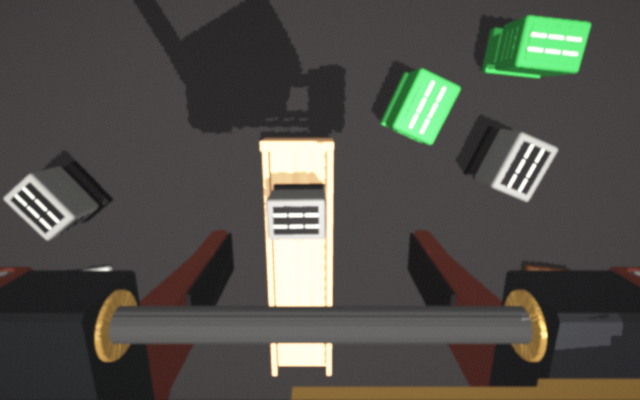

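```bash
python3 -c "
from h import *
plan(.465,.138,.13,82.1)"
```

```text
d cm [-4.28 -2.38 14.14] w deg [ 0.01 -0.03 -0.04] j6 -62.1 dist 15.0
```

```bash
python3 -m jog '[{"dx":-4.3,"dy":-2.4,"dz":4,"wx":0,"wy":0,"wz":0,"gripper":0},{"dx":-4.3,"dy":-2.4,"dz":9,"wx":0,"wy":0,"wz":0,"gripper":0},{"dx":-4.3,"dy":-2.4,"dz":14.1,"wx":0,"wy":0,"wz":0,"gripper":0},{"dx":-4.3,"dy":-2.4,"dz":14.1,"wx":0,"wy":0,"wz":0,"gripper":0},{"dx":-4.3,"dy":-2.4,"dz":14.1,"wx":0,"wy":0,"wz":0,"gripper":0},{"dx":-4.3,"dy":-2.4,"dz":14.1,"wx":0,"wy":0,"wz":0,"gripper":0}]' 20
python3 -c "
from h import *
plan(.465,.138,.058,82.1)"
```

```text
clock: 2.15
tool_pos: [0.4666, 0.1379, 0.1321]
tcp_rot: [[-0.991, 0.137, 0.002], [0.137, 0.991, 0.001], [-0.002, 0.001, -1.0]]
ft_force: [0.4, -0.2, 0.8]
opening: 1.001
d cm [ 0.17 -0.02  7.41] w deg [ 0.05  0.1  -0.  ] j6 -67.0 dist 7.4
```

```bash
python3 -m jog '[{"dx":0,"dy":0,"dz":3.5,"wx":0,"wy":0,"wz":0,"gripper":0},{"dx":0,"dy":0,"dz":7.2,"wx":0,"wy":0,"wz":0,"gripper":0},{"dx":0,"dy":0,"dz":7.2,"wx":0,"wy":0,"wz":0,"gripper":0},{"dx":0,"dy":0,"dz":7.2,"wx":0,"wy":0,"wz":0,"gripper":0},{"dx":0,"dy":0,"dz":7.2,"wx":0,"wy":0,"wz":0,"gripper":140},{"dx":0,"dy":0,"dz":7.2,"wx":0,"wy":0,"wz":0,"gripper":140},{"dx":0,"dy":0,"dz":7.2,"wx":0,"wy":0,"wz":0,"gripper":140},{"dx":0,"dy":0,"dz":7.2,"wx":0,"wy":0,"wz":0,"gripper":140},{"dx":0,"dy":0,"dz":7.2,"wx":0,"wy":0,"wz":0,"gripper":140},{"dx":0,"dy":0,"dz":7.2,"wx":0,"wy":0,"wz":0,"gripper":140}]' 15
python3 -c "
from h import *
plan(.423,.1427,.058,82.1)"
```

```text
clock: 3.15
tool_pos: [0.4664, 0.1368, 0.0594]
tcp_rot: [[-0.99, 0.139, 0.001], [0.139, 0.99, 0.0], [-0.001, 0.0, -1.0]]
ft_force: [-1.7, 0.3, 10.0]
opening: 0.679
d cm [ 4.38 -0.02  0.14] w deg [ 0.02  0.06 -0.08] j6 -67.1 dist 4.4
```

```bash
python3 -m jog '[{"dx":1,"dy":0,"dz":0,"wx":0,"wy":0,"wz":0,"gripper":140},{"dx":1.5,"dy":0,"dz":0,"wx":0,"wy":0,"wz":0,"gripper":140},{"dx":1.5,"dy":0,"dz":0,"wx":0,"wy":0,"wz":0,"gripper":140},{"dx":1.5,"dy":0,"dz":0,"wx":0,"wy":0,"wz":0,"gripper":140}]' 15
python3 - <<'E'
from h import *
print(arm.state()["ft_force"])
s,c,P=wrist("w2.png")
E
```

```text
clock: 3.55
tool_pos: [0.452, 0.1393, 0.0594]
tcp_rot: [[-0.99, 0.139, 0.003], [0.139, 0.99, 0.001], [-0.003, 0.001, -1.0]]
ft_force: [0.4, 1.2, 8.3]
opening: 0.682
[0.4372766  1.24537592 8.32708759]
```

View pics/w2.png

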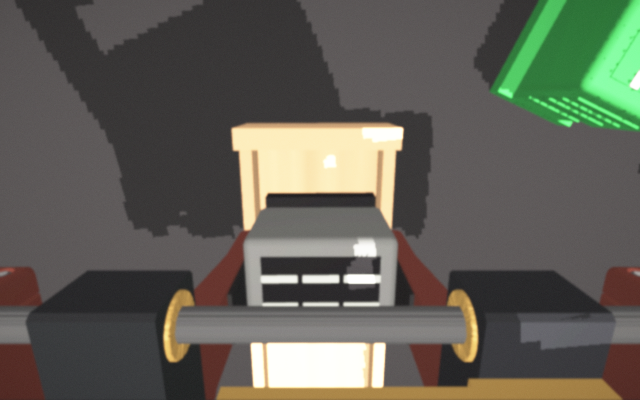

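```bash
python3 -m jog '[{"dx":0.8,"dy":0,"dz":0,"wx":0,"wy":0,"wz":0,"gripper":140},{"dx":1.6,"dy":0,"dz":0,"wx":0,"wy":0,"wz":0,"gripper":140},{"dx":2.3,"dy":0,"dz":0,"wx":0,"wy":0,"wz":0,"gripper":140},{"dx":2.5,"dy":0,"dz":0,"wx":0,"wy":0,"wz":0,"gripper":140},{"dx":2.7,"dy":0,"dz":0,"wx":0,"wy":0,"wz":0,"gripper":140},{"dx":2.7,"dy":0,"dz":0,"wx":0,"wy":0,"wz":0,"gripper":140}]' 15
python3 -m jog '[{"dx":0.1,"dy":0,"dz":0,"wx":0,"wy":0,"wz":0,"gripper":140},{"dx":0.2,"dy":0,"dz":0,"wx":0,"wy":0,"wz":0,"gripper":140},{"dx":0.2,"dy":0,"dz":0,"wx":0,"wy":0,"wz":0,"gripper":140}]'
```

```text
clock: 4.2
tool_pos: [0.4257, 0.1432, 0.0594]
tcp_rot: [[-0.99, 0.139, 0.004], [0.139, 0.99, 0.001], [-0.004, 0.002, -1.0]]
ft_force: [3.0, 1.2, 7.0]
opening: 0.688
clock: 4.5
tool_pos: [0.4241, 0.1435, 0.0595]
tcp_rot: [[-0.99, 0.139, 0.005], [0.139, 0.99, 0.001], [-0.004, 0.002, -1.0]]
ft_force: [4.1, 1.0, 7.0]
opening: 0.68
```

```bash
python3 -m jog '[{"dx":0.15,"dy":0,"dz":0,"wx":0,"wy":0,"wz":0,"gripper":140},{"dx":0.25,"dy":0,"dz":0,"wx":0,"wy":0,"wz":0,"gripper":140},{"dx":0.25,"dy":0,"dz":0,"wx":0,"wy":0,"wz":0,"gripper":140}]'
python3 -m jog '[{"dx":0.15,"dy":0,"dz":0,"wx":0,"wy":0,"wz":0,"gripper":140},{"dx":0.25,"dy":0,"dz":0,"wx":0,"wy":0,"wz":0,"gripper":140},{"dx":0.25,"dy":0,"dz":0,"wx":0,"wy":0,"wz":0,"gripper":140}]'
python3 - <<'E'
from h import *
s,c,P=wrist("w3.png")
E
```

```text
clock: 4.8
tool_pos: [0.4235, 0.1436, 0.0596]
tcp_rot: [[-0.99, 0.138, 0.008], [0.138, 0.99, 0.001], [-0.008, 0.002, -1.0]]
ft_force: [10.0, -5.5, 1.4]
opening: 0.685
clock: 5.1
tool_pos: [0.4223, 0.1437, 0.0599]
tcp_rot: [[-0.99, 0.138, 0.011], [0.138, 0.99, 0.001], [-0.01, 0.003, -1.0]]
ft_force: [14.3, -10.6, 2.9]
opening: 0.678
```

View pics/w3.png

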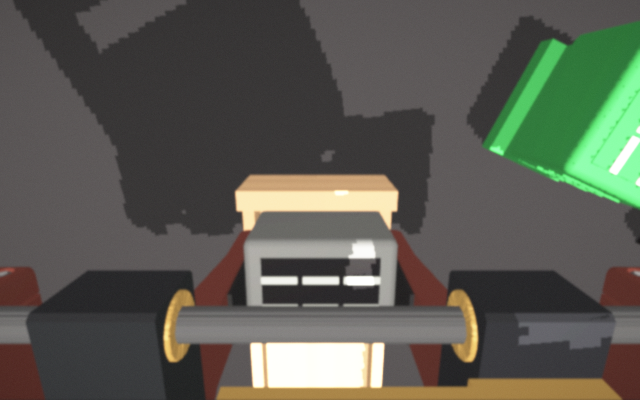

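```bash
python3 -m jog '[{"dx":0,"dy":0,"dz":0,"wx":0,"wy":0,"wz":0,"gripper":0},{"dx":0,"dy":0,"dz":0,"wx":0,"wy":0,"wz":0,"gripper":0},{"dx":0,"dy":0,"dz":0,"wx":0,"wy":0,"wz":0,"gripper":0},{"dx":0,"dy":0,"dz":0,"wx":0,"wy":0,"wz":0,"gripper":0},{"dx":0,"dy":0,"dz":-4,"wx":0,"wy":0,"wz":0,"gripper":0},{"dx":0,"dy":0,"dz":-9,"wx":0,"wy":0,"wz":0,"gripper":0},{"dx":0,"dy":0,"dz":-14,"wx":0,"wy":0,"wz":0,"gripper":0},{"dx":0,"dy":0,"dz":-19,"wx":0,"wy":0,"wz":0,"gripper":0},{"dx":0,"dy":0,"dz":-21,"wx":0,"wy":0,"wz":0,"gripper":0},{"dx":0,"dy":0,"dz":-21,"wx":0,"wy":0,"wz":0,"gripper":0},{"dx":0,"dy":0,"dz":-21,"wx":0,"wy":0,"wz":0,"gripper":0}]' 15
cat > look.py <<'E'
from h import *
import sys
s,c,P=wrist(sys.argv[1]);print(s["tool_pos"],s["clock"],abs(s["qvel"]).max().round(2),"ft",s["ft_force"].round(1))
for lo,hi in[(.06,.12),(.018,.045),(.03,.045)]:
    for b in blobs(P,lo,hi,100):print(lo,*[np.round(x,4) for x in b])
O=np.array([.401,.1457]);a=np.radians(-7.9);u=np.array([np.cos(a),np.sin(a)]);v=np.array([-u[1],u[0]])
for b in blobs(P,.06,.09,100):
    d=b[3]-O;print("lane s,t",(d@u).round(4),(d@v).round(4),np.round(b[5],1))
E
python3 look.py w4.png
```

```text
clock: 6.25
tool_pos: [0.4168, 0.1434, 0.268]
tcp_rot: [[-0.99, 0.139, -0.0], [0.139, 0.99, -0.0], [0.0, -0.0, -1.0]]
ft_force: [-0.5, 0.7, 0.2]
opening: 1.002
[0.41676435 0.1434493  0.2680044 ] 6.25 1.77 ft [-0.5  0.7  0.2]
0.06 [579.  51.] 3723 0.0691 [0.3345 0.3919] [0.0446 0.0612] 76.2737
0.06 [452. 113.] 3138 0.0693 [0.3744 0.2757] [0.0447 0.0607] -31.6241
0.06 [548. 173.] 2897 0.0692 [0.4451 0.368 ] [0.045  0.0599] -30.158
0.06 [322. 184.] 2793 0.0754 [0.4241 0.1441] [0.044  0.0608] 81.7637
0.06 [ 64. 212.] 2732 0.0695 [ 0.418  -0.1203] [0.0458 0.0604] 29.5417
0.018 [531.  58.] 698 0.0345 [0.3451 0.378 ] [0.0338 0.0707] 38.338
0.018 [423. 105.] 263 0.0368 [0.3635 0.2574] [0.0049 0.0591] -27.7593
0.018 [514. 161.] 511 0.0367 [0.4346 0.3499] [0.0036 0.0594] -30.8852
0.018 [318. 204.] 2352 0.0238 [0.4894 0.1335] [0.0782 0.1975] -7.953
0.018 [ 97. 197.] 638 0.0363 [ 0.4186 -0.1032] [0.0322 0.0702] -2.4842
0.018 [293. 362.] 182 0.0233 [0.6652 0.0727] [0.0061 0.0569] -7.2662
0.018 [348. 362.] 181 0.0232 [0.6751 0.144 ] [0.0061 0.0572] -8.5304
0.03 [535.  58.] 483 0.0384 [0.3451 0.378 ] [0.0338 0.0707] 38.338
0.03 [423. 104.] 233 0.0378 [0.3635 0.2574] [0.0049 0.0591] -27.7593
0.03 [515. 161.] 449 0.0376 [0.4346 0.3499] [0.0036 0.0594] -30.8852
0.03 [320. 152.] 731 0.0352 [0.3963 0.1463] [0.0095 0.0777] 81.9813
0.03 [ 96. 195.] 520 0.0379 [ 0.4122 -0.102 ] [0.021  0.0632] 9.9646
lane s,t -0.0997 0.2347 76.3
lane s,t -0.0442 0.1251 -31.6
lane s,t 0.0132 0.2263 -30.2
lane s,t 0.0231 0.0015 81.8
lane s,t 0.0534 -0.2612 29.5
```

```bash
python3 -c "
from h import *
plan(.418,-.1203,.14,29.6)"
```

```text
d cm [ -3.85 -26.07  12.74] w deg [-0.1  -0.09 52.42] j6 -64.6 dist 29.3
```

```bash
python3 -m jog '[{"dx":-0.6,"dy":-4,"dz":1,"wx":0,"wy":0,"wz":8,"gripper":0},{"dx":-1.2,"dy":-8,"dz":3,"wx":0,"wy":0,"wz":16,"gripper":0},{"dx":-1.8,"dy":-12,"dz":5,"wx":0,"wy":0,"wz":24,"gripper":0},{"dx":-2.4,"dy":-16,"dz":7,"wx":0,"wy":0,"wz":32,"gripper":0},{"dx":-3,"dy":-20,"dz":9,"wx":0,"wy":0,"wz":40,"gripper":0},{"dx":-3.5,"dy":-24,"dz":11,"wx":0,"wy":0,"wz":48,"gripper":0},{"dx":-3.9,"dy":-26.1,"dz":12.7,"wx":0,"wy":0,"wz":52.4,"gripper":0},{"dx":-3.9,"dy":-26.1,"dz":12.7,"wx":0,"wy":0,"wz":52.4,"gripper":0},{"dx":-3.9,"dy":-26.1,"dz":12.7,"wx":0,"wy":0,"wz":52.4,"gripper":0},{"dx":-3.9,"dy":-26.1,"dz":12.7,"wx":0,"wy":0,"wz":52.4,"gripper":0}]' 25
python3 look.py w5.png; python3 -c "
from h import *
plan(.418,-.1203,.047,29.6)"
```

```text
clock: 7.3
tool_pos: [0.4193, -0.1194, 0.1413]
tcp_rot: [[-0.496, 0.868, -0.001], [0.868, 0.496, 0.001], [0.001, -0.001, -1.0]]
ft_force: [0.3, 0.1, 0.1]
opening: 0.999
[ 0.41930966 -0.11942773  0.14129539] 7.3 0.96 ft [0.3 0.1 0.1]
0.06 [318. 219.] 6193 0.0695 [ 0.4179 -0.121 ] [0.0437 0.0602] 29.5089
0.018 [620.  19.] 856 0.0226 [0.5329 0.0904] [0.0083 0.0489] -8.8222
0.018 [318. 178.] 391 0.0372 [ 0.4073 -0.1026] [0.0013 0.0579] 29.8524
0.018 [448. 375.] 539 0.0294 [ 0.5913 -0.2032] [0.005  0.0418] -82.147
0.03 [318. 178.] 372 0.0374 [ 0.4074 -0.1025] [0.0013 0.0578] 29.7679
0.03 [453. 376.] 258 0.0361 [ 0.5903 -0.1959] [0.0041 0.0273] -75.8216
lane s,t 0.0534 -0.2618 29.5
d cm [-0.   -0.19  9.46] w deg [-0.01 -0.02  0.15] j6 -47.2 dist 9.5
```

View pics/w5.png

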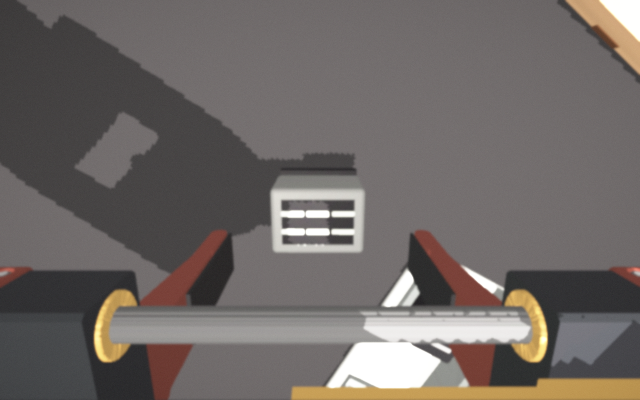

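```bash
python3 -m jog '[{"dx":0,"dy":-0.1,"dz":4.5,"wx":0,"wy":0,"wz":0,"gripper":0},{"dx":0,"dy":-0.1,"dz":8.8,"wx":0,"wy":0,"wz":0,"gripper":0},{"dx":0,"dy":-0.1,"dz":8.8,"wx":0,"wy":0,"wz":0,"gripper":0},{"dx":0,"dy":-0.1,"dz":8.8,"wx":0,"wy":0,"wz":0,"gripper":0},{"dx":0,"dy":-0.1,"dz":8.8,"wx":0,"wy":0,"wz":0,"gripper":140},{"dx":0,"dy":-0.1,"dz":8.8,"wx":0,"wy":0,"wz":0,"gripper":140},{"dx":0,"dy":-0.1,"dz":8.8,"wx":0,"wy":0,"wz":0,"gripper":140},{"dx":0,"dy":-0.1,"dz":8.8,"wx":0,"wy":0,"wz":0,"gripper":140},{"dx":0,"dy":-0.1,"dz":8.8,"wx":0,"wy":0,"wz":0,"gripper":140}]' 25
```

```text
clock: 8.25
tool_pos: [0.4193, -0.1211, 0.0547]
tcp_rot: [[-0.494, 0.869, 0.002], [0.869, 0.494, -0.001], [-0.001, 0.001, -1.0]]
ft_force: [-1.9, 1.0, 14.9]
opening: 0.679
```

```bash
python3 -m jog '[{"dx":0,"dy":0,"dz":-4,"wx":0,"wy":0,"wz":0,"gripper":140},{"dx":0,"dy":0,"dz":-9,"wx":0,"wy":0,"wz":0,"gripper":140},{"dx":0,"dy":0,"dz":-10,"wx":0,"wy":0,"wz":0,"gripper":140},{"dx":0,"dy":0,"dz":-10,"wx":0,"wy":0,"wz":0,"gripper":140}]'
python3 -c "
from h import *
plan(.4733,.1357,.154,82.1)"
```

```text
clock: 8.65
tool_pos: [0.4198, -0.1212, 0.155]
tcp_rot: [[-0.494, 0.869, 0.004], [0.869, 0.494, -0.001], [-0.003, 0.003, -1.0]]
ft_force: [-0.6, -0.2, -5.5]
opening: 0.682
d cm [19.69 17.35  0.09] w deg [  0.07   0.24 -52.49] j6 -47.3 dist 26.2
```

```bash
python3 -m jog '[{"dx":3,"dy":2.6,"dz":0,"wx":0,"wy":0,"wz":-8,"gripper":140},{"dx":6,"dy":5.2,"dz":0,"wx":0,"wy":0,"wz":-16,"gripper":140},{"dx":9,"dy":7.9,"dz":0,"wx":0,"wy":0,"wz":-24,"gripper":140},{"dx":12,"dy":10.5,"dz":0,"wx":0,"wy":0,"wz":-32,"gripper":140},{"dx":15,"dy":13.2,"dz":0,"wx":0,"wy":0,"wz":-40,"gripper":140},{"dx":18,"dy":15.8,"dz":0,"wx":0,"wy":0,"wz":-48,"gripper":140},{"dx":19.7,"dy":17.4,"dz":0.1,"wx":0.1,"wy":0.2,"wz":-52.5,"gripper":140},{"dx":19.7,"dy":17.4,"dz":0.1,"wx":0.1,"wy":0.2,"wz":-52.5,"gripper":140},{"dx":19.7,"dy":17.4,"dz":0.1,"wx":0.1,"wy":0.2,"wz":-52.5,"gripper":140},{"dx":19.7,"dy":17.4,"dz":0.1,"wx":0.1,"wy":0.2,"wz":-52.5,"gripper":140},{"dx":19.7,"dy":17.4,"dz":0.1,"wx":0.1,"wy":0.2,"wz":-52.5,"gripper":140}]'
python3 look.py w6.png; python3 -c "
from h import *
plan(.4733,.1357,.061,82.1)"
```

```text
clock: 9.75
tool_pos: [0.4721, 0.1353, 0.1519]
tcp_rot: [[-0.99, 0.139, -0.005], [0.139, 0.99, 0.0], [0.005, -0.001, -1.0]]
ft_force: [0.4, 0.2, -3.9]
opening: 0.684
[0.47209973 0.13531555 0.15185844] 9.75 0.44 ft [ 0.4  0.2 -3.9]
0.06 [528.  38.] 6446 0.0693 [0.377  0.2737] [0.0443 0.0533] -31.4629
0.06 [323. 141.] 6917 0.0754 [0.4245 0.1444] [0.044  0.0602] 82.0075
0.06 [632. 145.] 555 0.0654 [0.4548 0.3414] [0.0134 0.0294] 5.457
0.06 [320. 200.] 1626 0.106 [0.4527 0.1389] [0.0064 0.06  ] 81.6943
0.018 [477.  53.] 1002 0.0357 [0.3834 0.2569] [0.0298 0.0609] 12.6035
0.018 [612. 119.] 1835 0.0359 [0.4462 0.351 ] [0.0335 0.0712] 3.6146
0.018 [308. 111.] 2243 0.0349 [0.4301 0.1415] [0.0769 0.0778] 81.992
0.018 [366. 184.] 135 0.023 [0.4657 0.173 ] [0.0061 0.0159] -8.2719
0.018 [281. 365.] 319 0.0232 [0.6245 0.0784] [0.0062 0.0487] -7.9899
0.018 [360. 365.] 309 0.0233 [0.6336 0.1497] [0.0062 0.0469] -7.833
0.03 [477.  49.] 775 0.0384 [0.3834 0.2569] [0.0298 0.0609] 12.6035
0.03 [614. 117.] 1485 0.0376 [0.4462 0.351 ] [0.0335 0.0712] 3.6146
0.03 [320.  97.] 1655 0.0352 [0.3968 0.1464] [0.0095 0.0775] 82.0261
lane s,t -0.0414 0.1235 -31.5
lane s,t 0.0234 0.0019 82.0
lane s,t 0.0264 0.2012 5.5
d cm [-0.13  0.05  9.11] w deg [-0.03 -0.27 -0.09] j6 -67.5 dist 9.1
```

View pics/w6.png

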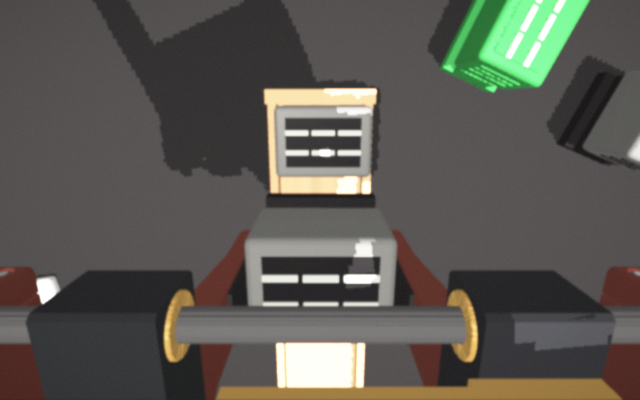

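```bash
python3 -m jog '[{"dx":-0.2,"dy":0,"dz":4,"wx":0,"wy":-0.3,"wz":0,"gripper":140},{"dx":-0.2,"dy":0,"dz":7,"wx":0,"wy":-0.3,"wz":0,"gripper":140},{"dx":-0.2,"dy":0,"dz":8.6,"wx":0,"wy":-0.3,"wz":0,"gripper":140},{"dx":-0.2,"dy":0,"dz":9.1,"wx":0,"wy":-0.3,"wz":0,"gripper":140},{"dx":-0.2,"dy":0,"dz":9.1,"wx":0,"wy":-0.3,"wz":0,"gripper":140},{"dx":-0.2,"dy":0,"dz":9.1,"wx":0,"wy":-0.3,"wz":0,"gripper":140}]'
python3 -m jog '[{"dx":0.3,"dy":0,"dz":0,"wx":0,"wy":0,"wz":0,"gripper":140},{"dx":0.6,"dy":0,"dz":0,"wx":0,"wy":0,"wz":0,"gripper":140},{"dx":0.6,"dy":0,"dz":0,"wx":0,"wy":0,"wz":0,"gripper":140}]'
```

```text
clock: 10.4
tool_pos: [0.475, 0.1359, 0.0621]
tcp_rot: [[-0.99, 0.138, 0.003], [0.138, 0.99, 0.0], [-0.003, 0.0, -1.0]]
ft_force: [0.9, 0.0, -5.0]
opening: 0.682
clock: 10.7
tool_pos: [0.4682, 0.137, 0.0619]
tcp_rot: [[-0.991, 0.137, 0.002], [0.137, 0.991, -0.0], [-0.002, 0.0, -1.0]]
ft_force: [0.6, 1.1, -4.4]
opening: 0.682
```

```bash
python3 -m jog '[{"dx":0.05,"dy":0,"dz":0.12,"wx":0,"wy":0,"wz":0,"gripper":140},{"dx":0.1,"dy":0,"dz":0.15,"wx":0,"wy":0,"wz":0,"gripper":140},{"dx":0.2,"dy":0,"dz":0.15,"wx":0,"wy":0,"wz":0,"gripper":140},{"dx":0.2,"dy":0,"dz":0.15,"wx":0,"wy":0,"wz":0,"gripper":140}]'
python3 -m jog '[{"dx":0.1,"dy":0,"dz":0,"wx":0,"wy":0,"wz":0,"gripper":140},{"dx":0.2,"dy":0,"dz":0,"wx":0,"wy":0,"wz":0,"gripper":140},{"dx":0.2,"dy":0,"dz":0,"wx":0,"wy":0,"wz":0,"gripper":140}]'
```

```text
clock: 11.1
tool_pos: [0.4676, 0.1374, 0.0605]
tcp_rot: [[-0.991, 0.137, 0.004], [0.137, 0.991, 0.0], [-0.004, 0.001, -1.0]]
ft_force: [2.6, -2.1, 2.4]
opening: 0.68
clock: 11.4
tool_pos: [0.4671, 0.1377, 0.0606]
tcp_rot: [[-0.991, 0.137, 0.007], [0.137, 0.991, 0.0], [-0.007, 0.001, -1.0]]
ft_force: [8.9, -4.4, -0.7]
opening: 0.682
```

```bash
python3 -m jog '[{"dx":0,"dy":0,"dz":0,"wx":0,"wy":0,"wz":0,"gripper":0},{"dx":0,"dy":0,"dz":0,"wx":0,"wy":0,"wz":0,"gripper":0},{"dx":0,"dy":0,"dz":0,"wx":0,"wy":0,"wz":0,"gripper":0},{"dx":0,"dy":0,"dz":0,"wx":0,"wy":0,"wz":0,"gripper":0},{"dx":0,"dy":0,"dz":-4,"wx":0,"wy":0,"wz":0,"gripper":0},{"dx":0,"dy":0,"dz":-9,"wx":0,"wy":0,"wz":0,"gripper":0},{"dx":0,"dy":0,"dz":-14,"wx":0,"wy":0,"wz":0,"gripper":0},{"dx":0,"dy":0,"dz":-17,"wx":0,"wy":0,"wz":0,"gripper":0},{"dx":0,"dy":0,"dz":-17,"wx":0,"wy":0,"wz":0,"gripper":0},{"dx":0,"dy":0,"dz":-17,"wx":0,"wy":0,"wz":0,"gripper":0}]' 25
python3 look.py w7.png; python3 -c "
from h import *
plan(.446,.368,.16,-30)"
```

```text
clock: 12.4
tool_pos: [0.4641, 0.1376, 0.2302]
tcp_rot: [[-0.991, 0.137, 0.002], [0.137, 0.991, 0.0], [-0.002, 0.0, -1.0]]
ft_force: [-1.2, -1.4, -0.6]
opening: 0.997
[0.46407045 0.13759495 0.23022147] 12.4 1.99 ft [-1.2 -1.4 -0.6]
0.06 [611.   5.] 721 0.0679 [0.3519 0.3837] [0.0076 0.0531] 76.4017
0.06 [474.  54.] 4557 0.0693 [0.374  0.2758] [0.0444 0.0605] -31.8654
0.06 [585. 127.] 4119 0.0692 [0.4451 0.3679] [0.0447 0.0611] -29.6132
0.06 [321. 163.] 7106 0.0755 [0.4452 0.1417] [0.0602 0.0872] -7.8977
0.018 [576.  13.] 624 0.0356 [0.3545 0.3842] [0.0145 0.0595] 61.6026
0.018 [439.  64.] 486 0.0362 [0.3748 0.2584] [0.0326 0.071 ] 2.6884
0.018 [542. 120.] 793 0.0363 [0.4461 0.3506] [0.0329 0.0706] 3.1825
0.018 [313. 181.] 2883 0.0237 [0.5024 0.1316] [0.0783 0.2219] -7.9036
0.018 [604. 263.] 641 0.0291 [0.5989 0.434 ] [0.0173 0.0604] -87.1708
0.018 [288. 358.] 158 0.0233 [0.6753 0.0717] [0.0061 0.0388] -9.1341
0.018 [349. 357.] 160 0.0232 [0.6847 0.1425] [0.0059 0.0385] -7.1469
0.03 [580.  14.] 486 0.038 [0.3547 0.3843] [0.0117 0.0594] 64.571
0.03 [440.  60.] 383 0.0384 [0.3748 0.2584] [0.0326 0.071 ] 2.6884
0.03 [543. 118.] 640 0.0375 [0.4372 0.3491] [0.0149 0.0604] -15.8063
0.03 [319. 106.] 933 0.0352 [0.397  0.1465] [0.009  0.0776] 82.1231
0.03 [607. 265.] 285 0.0324 [0.5991 0.4333] [0.0114 0.0532] 86.1506
lane s,t -0.0813 0.229 76.4
lane s,t -0.0446 0.1251 -31.9
lane s,t 0.0131 0.2261 -29.6
lane s,t 0.0443 0.0021 -7.9
d cm [ 4.89 22.61  6.9 ] w deg [-3.000e-02 -1.000e-02 -6.788e+01] j6 -67.0 dist 24.1
```

View pics/w7.png

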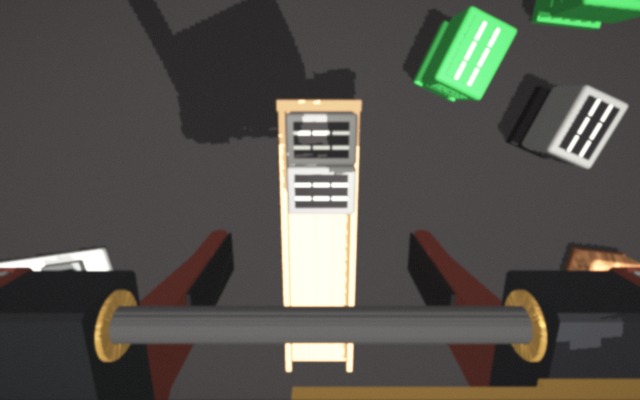

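```bash
python3 -m jog '[{"dx":0.6,"dy":2.8,"dz":0.5,"wx":0,"wy":0,"wz":-8,"gripper":0},{"dx":1.2,"dy":5.6,"dz":1,"wx":0,"wy":0,"wz":-16,"gripper":0},{"dx":1.8,"dy":8.4,"dz":2,"wx":0,"wy":0,"wz":-24,"gripper":0},{"dx":2.4,"dy":11.2,"dz":3,"wx":0,"wy":0,"wz":-32,"gripper":0},{"dx":3,"dy":14,"dz":4,"wx":0,"wy":0,"wz":-40,"gripper":0},{"dx":3.6,"dy":16.8,"dz":5,"wx":0,"wy":0,"wz":-48,"gripper":0},{"dx":4.2,"dy":19.6,"dz":6,"wx":0,"wy":0,"wz":-56,"gripper":0},{"dx":4.9,"dy":22.6,"dz":7,"wx":0,"wy":0,"wz":-64,"gripper":0},{"dx":4.9,"dy":22.6,"dz":7,"wx":0,"wy":0,"wz":-67.8,"gripper":0},{"dx":4.9,"dy":22.6,"dz":7,"wx":0,"wy":0,"wz":-67.8,"gripper":0},{"dx":4.9,"dy":22.6,"dz":7,"wx":0,"wy":0,"wz":-67.8,"gripper":0}]' 25
python3 look.py w8.png; python3 -c "
from h import *
plan(.446,.368,.053,-30)"
```

```text
clock: 13.55
tool_pos: [0.4459, 0.3673, 0.1583]
tcp_rot: [[-0.503, -0.864, -0.001], [-0.864, 0.503, -0.002], [0.003, -0.0, -1.0]]
ft_force: [-0.1, 0.9, 0.0]
opening: 0.997
[0.44593605 0.36733774 0.1582596 ] 13.55 1.06 ft [-0.1  0.9  0. ]
0.06 [346.  33.] 6607 0.0695 [0.3761 0.2795] [0.0369 0.0607] -30.9858
0.06 [482. 158.] 6276 0.0693 [0.3348 0.3929] [0.0442 0.0608] 76.2159
0.06 [321. 209.] 5434 0.0694 [0.4449 0.3686] [0.0439 0.0601] -30.0391
0.018 [50. 24.] 1517 0.023 [0.5492 0.1617] [0.0076 0.0968] -7.8408
0.018 [341.  70.] 168 0.0368 [0.3861 0.2946] [0.0008 0.0557] -32.3422
0.018 [442. 145.] 701 0.0364 [0.3467 0.3801] [0.0329 0.0709] 42.4991
0.018 [321. 171.] 357 0.0368 [0.4342 0.3501] [0.0011 0.0579] -29.9446
0.018 [202. 363.] 1334 0.0329 [0.6236 0.4436] [0.0374 0.048 ] -15.2967
0.03 [342.  70.] 153 0.0379 [0.3861 0.2946] [0.0008 0.0557] -32.3422
0.03 [441. 149.] 558 0.0386 [0.3467 0.3798] [0.0327 0.0707] 42.1712
0.03 [321. 171.] 291 0.0378 [0.4342 0.3501] [0.0011 0.0579] -29.9446
0.03 [199. 364.] 1168 0.0331 [0.6239 0.4436] [0.0369 0.0482] -14.0364
lane s,t -0.043 0.1292 -31.0
lane s,t -0.0995 0.2357 76.2
lane s,t 0.0129 0.2268 -30.0
d cm [-0.06  0.07 10.58] w deg [-0.03 -0.09 -0.21] j6 -111.4 dist 10.6
```

View pics/w8.png

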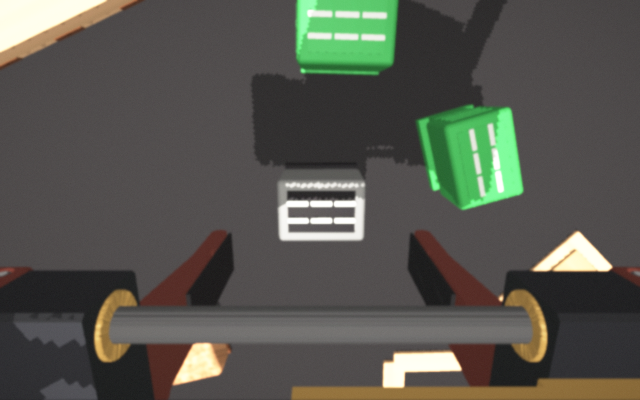

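```bash
python3 -m jog '[{"dx":-0.1,"dy":0.1,"dz":4.5,"wx":0,"wy":0,"wz":-0.1,"gripper":0},{"dx":-0.1,"dy":0.1,"dz":9,"wx":0,"wy":0,"wz":-0.1,"gripper":0},{"dx":-0.1,"dy":0.1,"dz":10.5,"wx":0,"wy":0,"wz":-0.1,"gripper":0},{"dx":-0.1,"dy":0.1,"dz":10.5,"wx":0,"wy":0,"wz":-0.1,"gripper":0},{"dx":-0.1,"dy":0.1,"dz":10.5,"wx":0,"wy":0,"wz":-0.1,"gripper":140},{"dx":-0.1,"dy":0.1,"dz":10.5,"wx":0,"wy":0,"wz":-0.1,"gripper":140},{"dx":-0.1,"dy":0.1,"dz":10.5,"wx":0,"wy":0,"wz":-0.1,"gripper":140},{"dx":-0.1,"dy":0.1,"dz":10.5,"wx":0,"wy":0,"wz":-0.1,"gripper":140},{"dx":-0.1,"dy":0.1,"dz":10.5,"wx":0,"wy":0,"wz":-0.1,"gripper":140}]' 25
python3 -m jog '[{"dx":0,"dy":0,"dz":-4,"wx":0,"wy":0,"wz":0,"gripper":140},{"dx":0,"dy":0,"dz":-9,"wx":0,"wy":0,"wz":0,"gripper":140},{"dx":0,"dy":0,"dz":-10,"wx":0,"wy":0,"wz":0,"gripper":140},{"dx":0,"dy":0,"dz":-10,"wx":0,"wy":0,"wz":0,"gripper":140}]'
python3 -c "
from h import *
s=.117
plan(.401+.9905*s,.1457-.1374*s,.152,82.1)"
```

```text
clock: 14.5
tool_pos: [0.4473, 0.37, 0.0563]
tcp_rot: [[-0.5, -0.866, 0.003], [-0.866, 0.5, 0.001], [-0.002, -0.002, -1.0]]
ft_force: [-0.4, -0.6, 8.1]
opening: 0.684
clock: 14.9
tool_pos: [0.4472, 0.3701, 0.1567]
tcp_rot: [[-0.5, -0.866, 0.004], [-0.866, 0.5, 0.002], [-0.004, -0.003, -1.0]]
ft_force: [0.9, -0.4, -4.4]
opening: 0.684
d cm [ 17.35 -18.05   0.45] w deg [-0.    0.3  67.91] j6 -111.5 dist 25.0
```

```bash
python3 -m jog '[{"dx":2,"dy":-2.1,"dz":0,"wx":0,"wy":0,"wz":8,"gripper":140},{"dx":4,"dy":-4.2,"dz":0,"wx":0,"wy":0,"wz":16,"gripper":140},{"dx":6,"dy":-6.3,"dz":0,"wx":0,"wy":0,"wz":24,"gripper":140},{"dx":8,"dy":-8.4,"dz":0,"wx":0,"wy":0,"wz":32,"gripper":140},{"dx":10,"dy":-10.5,"dz":0,"wx":0,"wy":0,"wz":40,"gripper":140},{"dx":12,"dy":-12.6,"dz":0,"wx":0,"wy":0,"wz":48,"gripper":140},{"dx":14.5,"dy":-15.2,"dz":0,"wx":0,"wy":0,"wz":56,"gripper":140},{"dx":16.5,"dy":-17.4,"dz":0.2,"wx":0,"wy":0.2,"wz":64,"gripper":140},{"dx":17.3,"dy":-18.2,"dz":0.4,"wx":0,"wy":0.3,"wz":67.9,"gripper":140},{"dx":17.3,"dy":-18.2,"dz":0.4,"wx":0,"wy":0.3,"wz":67.9,"gripper":140},{"dx":17.3,"dy":-18.2,"dz":0.4,"wx":0,"wy":0.3,"wz":67.9,"gripper":140},{"dx":17.3,"dy":-18.2,"dz":0.4,"wx":0,"wy":0.3,"wz":67.9,"gripper":140}]'
python3 look.py w9.png; python3 -c "
from h import *
s=.119
plan(.401+.9905*s,.1457-.1374*s,.0635,82.1)"
```

```text
clock: 16.1
tool_pos: [0.5168, 0.1293, 0.1502]
tcp_rot: [[-0.991, 0.135, -0.005], [0.135, 0.991, -0.003], [0.004, -0.003, -1.0]]
ft_force: [-0.1, -0.4, -3.6]
opening: 0.687
[0.51684911 0.12931624 0.15022077] 16.1 0.53 ft [-0.1 -0.4 -3.6]
0.06 [544.   3.] 162 0.0653 [0.4075 0.2738] [0.0029 0.0122] 71.9854
0.06 [324.  97.] 15282 0.0754 [0.4451 0.1417] [0.0602 0.0875] -7.8584
0.06 [321. 194.] 1515 0.1029 [0.4941 0.1332] [0.0061 0.0601] 82.1049
0.018 [498.   9.] 727 0.0316 [0.4013 0.2635] [0.0027 0.0356] 58.7848
0.018 [288.  76.] 1653 0.0239 [0.4497 0.1388] [0.0782 0.1174] -7.9517
0.018 [366. 180.] 102 0.0231 [0.5076 0.167 ] [0.0059 0.0111] -6.1729
0.018 [280. 365.] 318 0.0233 [0.6684 0.0723] [0.0062 0.0474] -8.0244
0.018 [359. 365.] 317 0.0233 [0.6786 0.1434] [0.0062 0.0492] -8.0219
0.03 [505.   9.] 407 0.0382 [0.4028 0.2654] [0.0019 0.0308] 59.8562
0.03 [313.  22.] 659 0.0352 [0.3966 0.1463] [0.0101 0.0781] 82.2009
lane s,t -0.0112 0.1278 72.0
lane s,t 0.0442 0.0021 -7.9
d cm [-0.21  0.04  8.7 ] w deg [-0.17 -0.21  0.14] j6 -69.3 dist 8.7
```

View pics/w9.png

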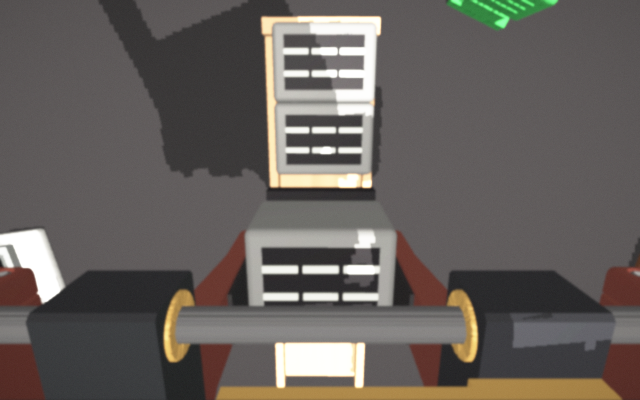

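```bash
python3 -m jog '[{"dx":-0.3,"dy":0,"dz":4,"wx":-0.2,"wy":-0.3,"wz":0.1,"gripper":140},{"dx":-0.3,"dy":0,"dz":7,"wx":-0.2,"wy":-0.3,"wz":0.1,"gripper":140},{"dx":-0.3,"dy":0,"dz":8.5,"wx":-0.2,"wy":-0.3,"wz":0.1,"gripper":140},{"dx":-0.3,"dy":0,"dz":8.8,"wx":-0.2,"wy":-0.3,"wz":0.1,"gripper":140},{"dx":-0.3,"dy":0,"dz":8.8,"wx":-0.2,"wy":-0.3,"wz":0.1,"gripper":140},{"dx":-0.3,"dy":0,"dz":8.8,"wx":-0.2,"wy":-0.3,"wz":0.1,"gripper":140}]'
python3 -m jog '[{"dx":0.3,"dy":0,"dz":0,"wx":0,"wy":0,"wz":0,"gripper":140},{"dx":0.5,"dy":0,"dz":0,"wx":0,"wy":0,"wz":0,"gripper":140},{"dx":0.5,"dy":0,"dz":0,"wx":0,"wy":0,"wz":0,"gripper":140}]'
```

```text
clock: 16.75
tool_pos: [0.5211, 0.1285, 0.0639]
tcp_rot: [[-0.99, 0.138, 0.004], [0.138, 0.99, 0.001], [-0.004, 0.001, -1.0]]
ft_force: [-0.5, 0.2, -4.3]
opening: 0.677
clock: 17.05
tool_pos: [0.5151, 0.1288, 0.0634]
tcp_rot: [[-0.99, 0.139, 0.003], [0.139, 0.99, 0.0], [-0.003, 0.001, -1.0]]
ft_force: [-0.6, -0.9, -4.5]
opening: 0.684
```

```bash
python3 -m jog '[{"dx":0.1,"dy":0,"dz":0.1,"wx":0,"wy":0,"wz":0,"gripper":140},{"dx":0.2,"dy":0,"dz":0.15,"wx":0,"wy":0,"wz":0,"gripper":140},{"dx":0.3,"dy":0,"dz":0.15,"wx":0,"wy":0,"wz":0,"gripper":140},{"dx":0.3,"dy":0,"dz":0.15,"wx":0,"wy":0,"wz":0,"gripper":140}]'
python3 -m jog '[{"dx":0.1,"dy":0,"dz":0,"wx":0,"wy":0,"wz":0,"gripper":140},{"dx":0.2,"dy":0,"dz":0,"wx":0,"wy":0,"wz":0,"gripper":140},{"dx":0.2,"dy":0,"dz":0,"wx":0,"wy":0,"wz":0,"gripper":140}]'
```

```text
clock: 17.45
tool_pos: [0.5138, 0.1293, 0.0622]
tcp_rot: [[-0.99, 0.139, 0.005], [0.139, 0.99, 0.001], [-0.005, 0.001, -1.0]]
ft_force: [2.9, -1.9, 3.3]
opening: 0.682
clock: 17.75
tool_pos: [0.5135, 0.1295, 0.0624]
tcp_rot: [[-0.99, 0.138, 0.009], [0.138, 0.99, 0.001], [-0.009, 0.002, -1.0]]
ft_force: [9.4, -3.8, -0.4]
opening: 0.684
```

```bash
python3 -m jog '[{"dx":0,"dy":0,"dz":0,"wx":0,"wy":0,"wz":0,"gripper":0},{"dx":0,"dy":0,"dz":0,"wx":0,"wy":0,"wz":0,"gripper":0},{"dx":0,"dy":0,"dz":0,"wx":0,"wy":0,"wz":0,"gripper":0},{"dx":0,"dy":0,"dz":0,"wx":0,"wy":0,"wz":0,"gripper":0},{"dx":0,"dy":0,"dz":-4,"wx":0,"wy":0,"wz":0,"gripper":0},{"dx":0,"dy":0,"dz":-9,"wx":0,"wy":0,"wz":0,"gripper":0},{"dx":0,"dy":0,"dz":-14,"wx":0,"wy":0,"wz":0,"gripper":0},{"dx":0,"dy":0,"dz":-18,"wx":0,"wy":0,"wz":0,"gripper":0},{"dx":0,"dy":0,"dz":-18,"wx":0,"wy":0,"wz":0,"gripper":0},{"dx":0,"dy":0,"dz":-18,"wx":0,"wy":0,"wz":0,"gripper":0}]' 25
python3 look.py w10.png; python3 -c "
from h import *
plan(.535,-.19,.26,90)"
```

```text
clock: 18.75
tool_pos: [0.51, 0.1295, 0.2422]
tcp_rot: [[-0.99, 0.139, 0.004], [0.139, 0.99, 0.001], [-0.004, 0.001, -1.0]]
ft_force: [0.1, 0.2, -0.6]
opening: 1.004
[0.51002609 0.12950429 0.24224249] 18.75 2.31 ft [ 0.1  0.2 -0.6]
0.06 [468.  17.] 1996 0.0691 [0.3854 0.2688] [0.0348 0.0447] 59.0675
0.06 [322. 129.] 10579 0.0755 [0.4671 0.1382] [0.0613 0.1313] -8.3647
0.018 [440.  32.] 450 0.0342 [0.3934 0.2573] [0.0216 0.0494] 28.559
0.018 [314. 161.] 3049 0.0235 [0.5285 0.128 ] [0.0782 0.2762] -7.9092
0.018 [605. 242.] 3535 0.0327 [0.6331 0.4284] [0.0618 0.0732] -14.2831
0.018 [ 67. 240.] 718 0.0337 [ 0.5424 -0.1516] [0.029  0.0477] 31.9459
0.018 [255. 394.] 408 0.027 [0.7793 0.011 ] [0.0188 0.0466] 74.6398
0.03 [441.  30.] 314 0.0389 [0.394  0.2575] [0.0208 0.0488] 29.7236
0.03 [318.  51.] 663 0.0353 [0.3967 0.1462] [0.0099 0.0774] 82.1947
0.03 [610. 243.] 2837 0.033 [0.6308 0.4295] [0.0609 0.0671] -14.3564
0.03 [ 64. 241.] 464 0.0376 [ 0.5396 -0.1504] [0.0248 0.048 ] 42.9866
0.03 [253. 397.] 136 0.0338 [0.7743 0.0104] [0.0094 0.0357] 79.7
lane s,t -0.0324 0.1198 59.1
lane s,t 0.0665 0.0016 -8.4
d cm [ -6.99 -31.26  -1.91] w deg [ 0.01  0.09 -7.99] j6 -69.1 dist 32.1
```

View pics/w10.png

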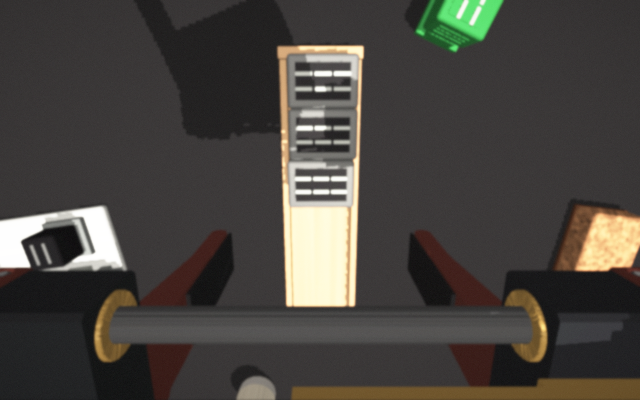

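```bash
python3 -m jog '[{"dx":-1,"dy":-4.5,"dz":-0.5,"wx":0,"wy":0,"wz":-2,"gripper":0},{"dx":-2,"dy":-9,"dz":-1,"wx":0,"wy":0,"wz":-4,"gripper":0},{"dx":-3,"dy":-13.5,"dz":-1.5,"wx":0,"wy":0,"wz":-6,"gripper":0},{"dx":-4,"dy":-18,"dz":-1.9,"wx":0,"wy":0,"wz":-8,"gripper":0},{"dx":-5,"dy":-22.5,"dz":-1.9,"wx":0,"wy":0,"wz":-8,"gripper":0},{"dx":-6,"dy":-27,"dz":-1.9,"wx":0,"wy":0,"wz":-8,"gripper":0},{"dx":-7,"dy":-31.3,"dz":-1.9,"wx":0,"wy":0,"wz":-8,"gripper":0},{"dx":-7,"dy":-31.3,"dz":-1.9,"wx":0,"wy":0,"wz":-8,"gripper":0},{"dx":-7,"dy":-31.3,"dz":-1.9,"wx":0,"wy":0,"wz":-8,"gripper":0},{"dx":-7,"dy":-31.3,"dz":-1.9,"wx":0,"wy":0,"wz":-8,"gripper":0}]' 25
cat > lookc.py <<'E'
from h import *
import sys
s,c,P=wrist(sys.argv[1]);print(s["tool_pos"],s["clock"],abs(s["qvel"]).max().round(2),"ft",s["ft_force"].round(1))
for lo,hi in[(.07,.13),(.053,.059),(.046,.0525)]:
    for b in blobs(P,lo,hi,60):print(lo,*[np.round(x,4) for x in b])
E
python3 lookc.py w11.png
```

```text
clock: 19.8
tool_pos: [0.5349, -0.1891, 0.259]
tcp_rot: [[-1.0, -0.001, -0.0], [-0.001, 1.0, 0.002], [0.0, 0.002, -1.0]]
ft_force: [-0.1, 0.2, 0.5]
opening: 1.002
[ 0.53493558 -0.18911388  0.2590184 ] 19.8 0.89 ft [-0.1  0.2  0.5]
0.07 [633. 158.] 479 0.074 [0.51  0.102] [0.0153 0.0459] 12.3378
0.07 [350. 263.] 2968 0.0899 [ 0.6171 -0.1592] [0.0443 0.06  ] -89.9385
0.07 [248. 265.] 1628 0.0898 [ 0.618  -0.2622] [0.0379 0.0444] -0.5613
0.053 [633. 109.] 205 0.0558 [0.4674 0.1079] [0.0049 0.0358] -3.0551
0.053 [617. 148.] 240 0.0559 [0.5071 0.1011] [0.0034 0.0428] -7.1499
0.053 [234. 189.] 1061 0.0544 [ 0.5481 -0.2744] [0.0344 0.0355] 89.9853
0.053 [348. 188.] 1054 0.0543 [ 0.5478 -0.1599] [0.0345 0.0348] 0.4166
0.053 [347. 234.] 132 0.0559 [ 0.5959 -0.1595] [0.0019 0.0574] -89.1548
0.053 [250. 235.] 77 0.0562 [ 0.5969 -0.2615] [0.0069 0.0366] 78.4827
0.046 [622. 121.] 533 0.0487 [0.4804 0.1083] [0.0103 0.0983] -9.6215
0.046 [347. 171.] 68 0.0509 [ 0.5304 -0.1606] [0.0024 0.0332] -88.0453
0.046 [243. 178.] 104 0.0505 [ 0.5378 -0.2666] [0.021  0.0444] 48.8792
0.046 [308. 260.] 4266 0.0493 [ 0.6273 -0.2049] [0.0797 0.1829] -89.5759
0.046 [204. 233.] 252 0.0492 [ 0.5973 -0.312 ] [0.0159 0.0335] -47.1725
0.046 [346. 232.] 66 0.0501 [ 0.596  -0.1597] [0.0016 0.0571] -89.4385
```

View pics/w11.png

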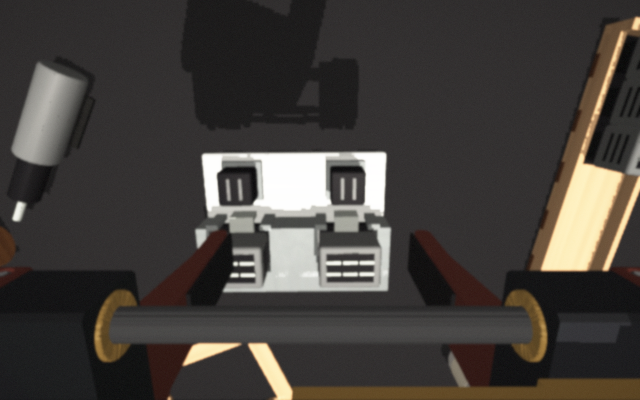

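```bash
python3 -c "
from h import *
plan(.5478,-.1599,.095,90)"
```

```text
d cm [-1.26  2.87 16.45] w deg [0.08 0.04 0.08] j6 -110.8 dist 16.7
```

```bash
python3 -m jog '[{"dx":-1.3,"dy":2.9,"dz":4,"wx":0,"wy":0,"wz":0,"gripper":255},{"dx":-1.3,"dy":2.9,"dz":8,"wx":0,"wy":0,"wz":0,"gripper":255},{"dx":-1.3,"dy":2.9,"dz":12,"wx":0,"wy":0,"wz":0,"gripper":255},{"dx":-1.3,"dy":2.9,"dz":14,"wx":0,"wy":0,"wz":0,"gripper":255},{"dx":-1.3,"dy":2.9,"dz":15,"wx":0,"wy":0,"wz":0,"gripper":255},{"dx":-1.3,"dy":2.9,"dz":16.4,"wx":0,"wy":0,"wz":0,"gripper":255},{"dx":-1.3,"dy":2.9,"dz":16.4,"wx":0,"wy":0,"wz":0,"gripper":255},{"dx":-1.3,"dy":2.9,"dz":16.4,"wx":0,"wy":0,"wz":0,"gripper":255}]' 15
python3 lookc.py w12.png
```

```text
clock: 20.65
tool_pos: [0.5496, -0.1612, 0.0972]
tcp_rot: [[-1.0, -0.0, 0.004], [-0.0, 1.0, 0.0], [-0.004, 0.0, -1.0]]
ft_force: [0.3, -0.5, -0.2]
opening: 0.312
[ 0.54964477 -0.16116268  0.09716975] 20.65 0.77 ft [ 0.3 -0.5 -0.2]
0.07 [278. 265.] 1821 0.108 [ 0.5463 -0.1751] [0.0097 0.0241] 27.6582
0.07 [363. 265.] 1832 0.108 [ 0.5462 -0.145 ] [0.01   0.0241] -28.7558
0.07 [ 89. 371.] 3445 0.0901 [ 0.6103 -0.2778] [0.0301 0.0372] -88.7597
0.07 [321. 366.] 3933 0.09 [ 0.6059 -0.16  ] [0.023  0.0503] 89.869
0.053 [321. 231.] 3291 0.0542 [ 0.5471 -0.1598] [0.0344 0.035 ] 1.5661
0.053 [114. 233.] 3464 0.0543 [ 0.5482 -0.2744] [0.0348 0.0354] 89.9923
0.046 [320. 200.] 256 0.0503 [ 0.5305 -0.1603] [0.0029 0.0352] -88.1747
0.046 [136. 219.] 635 0.0499 [ 0.5396 -0.2655] [0.0247 0.0477] 44.6839
0.046 [ 78. 299.] 426 0.049 [ 0.5933 -0.3076] [0.0091 0.0259] -72.985
0.046 [321. 305.] 128 0.0491 [ 0.5956 -0.1599] [0.002  0.0388] -89.1928
```

View pics/w12.png

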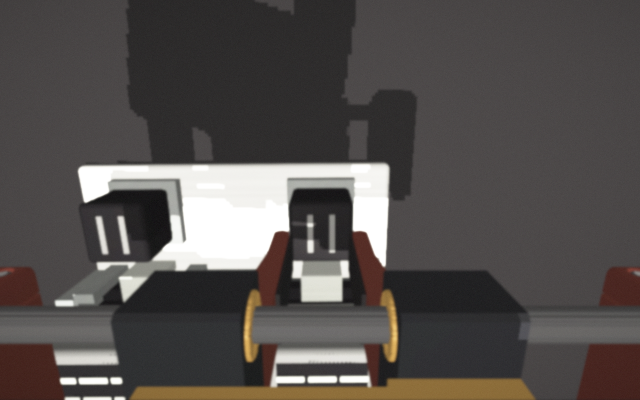

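```bash
python3 -m jog '[{"dx":0.2,"dy":0.1,"dz":0,"wx":0,"wy":0,"wz":0,"gripper":255},{"dx":0.2,"dy":0.1,"dz":0,"wx":0,"wy":0,"wz":0,"gripper":255},{"dx":0.2,"dy":0.1,"dz":0,"wx":0,"wy":0,"wz":0,"gripper":255},{"dx":0.2,"dy":0.1,"dz":0,"wx":0,"wy":0,"wz":0,"gripper":255},{"dx":0.2,"dy":0.1,"dz":1.5,"wx":0,"wy":0,"wz":0,"gripper":255},{"dx":0.2,"dy":0.1,"dz":2,"wx":0,"wy":0,"wz":0,"gripper":255},{"dx":0.2,"dy":0.1,"dz":2.5,"wx":0,"wy":0,"wz":0,"gripper":255},{"dx":0.2,"dy":0.1,"dz":2.8,"wx":0,"wy":0,"wz":0,"gripper":255},{"dx":0.2,"dy":0.1,"dz":3.0,"wx":0,"wy":0,"wz":0,"gripper":255},{"dx":0.2,"dy":0.1,"dz":3.0,"wx":0,"wy":0,"wz":0,"gripper":255}]' 15
```

```text
clock: 21.7
tool_pos: [0.5471, -0.1602, 0.0673]
tcp_rot: [[-1.0, -0.0, 0.002], [-0.0, 1.0, 0.001], [-0.002, 0.001, -1.0]]
ft_force: [-5.3, 1.5, 16.3]
opening: 0.001
```

```bash
python3 -m jog '[{"dx":0,"dy":0,"dz":0.15,"wx":0,"wy":0,"wz":0,"gripper":255},{"dx":0,"dy":0,"dz":0.15,"wx":0,"wy":0,"wz":0,"gripper":255},{"dx":0,"dy":0,"dz":0.15,"wx":0,"wy":0,"wz":0,"gripper":255},{"dx":0,"dy":0,"dz":0.15,"wx":0,"wy":0,"wz":0,"gripper":255},{"dx":0,"dy":0,"dz":0.15,"wx":0,"wy":0,"wz":0,"gripper":255}]' 15
python3 lookc.py w13.png
```

```text
clock: 22.2
tool_pos: [0.5471, -0.1602, 0.0671]
tcp_rot: [[-1.0, -0.0, 0.002], [-0.0, 1.0, 0.0], [-0.002, 0.0, -1.0]]
ft_force: [-8.3, 2.4, 31.0]
opening: 0.006
[ 0.54714423 -0.16023444  0.06706173] 22.2 0.13 ft [-8.3  2.4 31. ]
0.07 [309. 268.] 635 0.0826 [ 0.5272 -0.165 ] [0.0106 0.0283] 0.0421
0.07 [332. 268.] 626 0.0824 [ 0.5268 -0.1534] [0.0106 0.0275] -0.0434
0.07 [ 25. 284.] 817 0.1275 [ 0.5182 -0.2326] [0.0078 0.0132] 26.1115
0.07 [615. 284.] 820 0.1274 [ 0.518  -0.0856] [0.0079 0.0132] -30.4209
0.07 [ 77. 375.] 2003 0.0776 [ 0.5755 -0.243 ] [0.0344 0.0799] -38.1106
0.07 [591. 371.] 936 0.1276 [ 0.5451 -0.0863] [0.0034 0.023 ] 0.7383
0.07 [320. 375.] 192 0.0765 [ 0.5688 -0.1595] [0.005  0.0561] 0.8643
0.053 [ 77. 261.] 4660 0.0543 [ 0.5481 -0.2743] [0.0348 0.0358] -89.5603
0.053 [332. 239.] 83 0.0557 [ 0.5353 -0.1536] [0.0013 0.007 ] -89.5551
0.053 [308. 239.] 74 0.0561 [ 0.5352 -0.1647] [0.001  0.0071] -89.1756
0.053 [320. 259.] 104 0.0559 [ 0.5465 -0.1585] [0.0032 0.02  ] 4.0684
0.053 [113. 355.] 991 0.0559 [ 0.5987 -0.2658] [0.0209 0.0561] 66.901
0.046 [103. 244.] 953 0.0498 [ 0.5396 -0.2648] [0.0247 0.0472] 43.1692
0.046 [309. 234.] 71 0.0492 [ 0.5354 -0.1647] [0.0009 0.0068] 89.7931
0.046 [332. 234.] 71 0.0492 [ 0.5354 -0.1536] [0.001  0.0068] -88.3106
0.046 [156. 360.] 1542 0.0495 [ 0.611  -0.2649] [0.0313 0.0701] 89.5039
0.046 [320. 352.] 117 0.0479 [ 0.6011 -0.1591] [0.0038 0.007 ] -0.1271
```

View pics/w13.png

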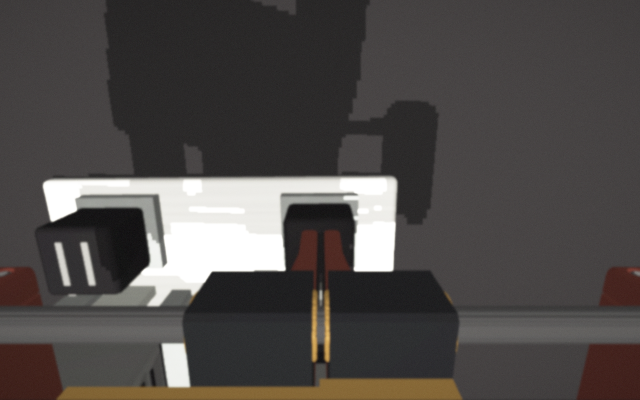

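```bash
python3 -m jog '[{"dx":0,"dy":0,"dz":-2,"wx":0,"wy":0,"wz":0,"gripper":255},{"dx":0,"dy":0,"dz":-4,"wx":0,"wy":0,"wz":0,"gripper":255},{"dx":0,"dy":-4,"dz":-4,"wx":0,"wy":0,"wz":0,"gripper":255},{"dx":0,"dy":-8,"dz":-4,"wx":0,"wy":0,"wz":0,"gripper":255},{"dx":0,"dy":-11.4,"dz":-4,"wx":0,"wy":0,"wz":0,"gripper":255},{"dx":0,"dy":-11.4,"dz":-4,"wx":0,"wy":0,"wz":0,"gripper":255},{"dx":0,"dy":-11.4,"dz":-4,"wx":0,"wy":0,"wz":0,"gripper":255},{"dx":0,"dy":-11.4,"dz":-4,"wx":0,"wy":0,"wz":0,"gripper":255}]' 15
python3 lookc.py w14.png|grep ' -0.2\|0.07'
```

```text
clock: 23.05
tool_pos: [0.5466, -0.2731, 0.1042]
tcp_rot: [[-1.0, -0.001, 0.001], [-0.001, 1.0, 0.001], [-0.001, 0.001, -1.0]]
ft_force: [-0.7, 0.4, 0.1]
opening: 0.002
[ 0.54657095 -0.27310933  0.10421241] 23.05 0.75 ft [-0.7  0.4  0.1]
0.07 [321. 254.] 1933 0.1084 [ 0.5409 -0.2751] [0.0196 0.0246] -27.6871
0.07 [320. 365.] 352 0.0901 [ 0.6075 -0.2719] [0.0058 0.0246] -0.4693
0.07 [522. 371.] 6765 0.1009 [ 0.6032 -0.1701] [0.0348 0.0704] -54.2796
0.053 [312. 225.] 1894 0.0542 [ 0.5481 -0.2749] [0.0345 0.0351] -89.3235
0.046 [316. 204.] 251 0.0502 [ 0.531  -0.2744] [0.0034 0.035 ] 86.3406
```

View pics/w14.png

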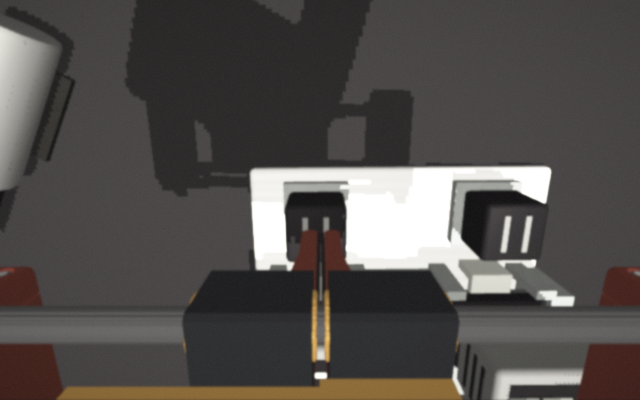

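```bash
python3 -m jog '[{"dx":-0.1,"dy":-0.1,"dz":1,"wx":0,"wy":0,"wz":0,"gripper":255},{"dx":-0.1,"dy":-0.1,"dz":2.2,"wx":0,"wy":0,"wz":0,"gripper":255},{"dx":-0.1,"dy":-0.1,"dz":2.8,"wx":0,"wy":0,"wz":0,"gripper":255},{"dx":-0.1,"dy":-0.1,"dz":3.4,"wx":0,"wy":0,"wz":0,"gripper":255},{"dx":-0.1,"dy":-0.1,"dz":3.7,"wx":0,"wy":0,"wz":0,"gripper":255},{"dx":-0.1,"dy":-0.1,"dz":3.9,"wx":0,"wy":0,"wz":0,"gripper":255},{"dx":-0.1,"dy":-0.1,"dz":3.9,"wx":0,"wy":0,"wz":0,"gripper":255},{"dx":-0.1,"dy":-0.1,"dz":3.9,"wx":0,"wy":0,"wz":0,"gripper":255},{"dx":-0.1,"dy":-0.1,"dz":3.9,"wx":0,"wy":0,"wz":0,"gripper":255},{"dx":-0.1,"dy":-0.1,"dz":3.9,"wx":0,"wy":0,"wz":0,"gripper":255}]' 15
```

```text
clock: 24.1
tool_pos: [0.5479, -0.2743, 0.0672]
tcp_rot: [[-1.0, -0.0, 0.001], [-0.0, 1.0, 0.002], [-0.001, 0.002, -1.0]]
ft_force: [-6.1, 5.8, 19.7]
opening: 0.005
```

```bash
python3 -m jog '[{"dx":0,"dy":0,"dz":0.1,"wx":0,"wy":0,"wz":0,"gripper":255},{"dx":0,"dy":0,"dz":0.1,"wx":0,"wy":0,"wz":0,"gripper":255},{"dx":0,"dy":0,"dz":0.1,"wx":0,"wy":0,"wz":0,"gripper":255},{"dx":0,"dy":0,"dz":0.1,"wx":0,"wy":0,"wz":0,"gripper":255}]' 15
python3 -m jog '[{"dx":0,"dy":0,"dz":-4,"wx":0,"wy":0,"wz":0,"gripper":255},{"dx":0,"dy":0,"dz":-9,"wx":0,"wy":0,"wz":0,"gripper":0},{"dx":0,"dy":5,"dz":-14,"wx":0,"wy":0,"wz":0,"gripper":0},{"dx":0,"dy":9,"dz":-19,"wx":0,"wy":0,"wz":0,"gripper":0},{"dx":0,"dy":9,"dz":-19,"wx":0,"wy":0,"wz":0,"gripper":0},{"dx":0,"dy":9,"dz":-19,"wx":0,"wy":0,"wz":0,"gripper":0},{"dx":0,"dy":9,"dz":-19,"wx":0,"wy":0,"wz":0,"gripper":0},{"dx":0,"dy":9,"dz":-19,"wx":0,"wy":0,"wz":0,"gripper":0},{"dx":0,"dy":9,"dz":-19,"wx":0,"wy":0,"wz":0,"gripper":0}]' 15
python3 lookc.py w15.png
```

```text
clock: 24.5
tool_pos: [0.5479, -0.2743, 0.0671]
tcp_rot: [[-1.0, -0.0, 0.001], [-0.0, 1.0, 0.002], [-0.001, 0.002, -1.0]]
ft_force: [-8.4, 6.6, 28.5]
opening: 0.005
clock: 25.4
tool_pos: [0.547, -0.1858, 0.2532]
tcp_rot: [[-1.0, 0.001, -0.0], [0.001, 1.0, 0.001], [0.0, 0.001, -1.0]]
ft_force: [0.5, -0.2, 0.4]
opening: 0.694
[ 0.5470108  -0.18584548  0.25323928] 25.4 0.36 ft [ 0.5 -0.2  0.4]
0.07 [635. 150.] 266 0.0735 [0.5139 0.1007] [0.009  0.0327] 8.4736
0.07 [348. 259.] 3840 0.1072 [ 0.6169 -0.1598] [0.0444 0.0601] -89.7053
0.07 [207. 252.] 1688 0.1069 [ 0.608  -0.2923] [0.0301 0.0565] -43.212
0.053 [626. 125.] 401 0.0559 [0.4946 0.1046] [0.0072 0.0687] -10.2852
0.053 [346. 178.] 1128 0.0543 [ 0.5478 -0.1601] [0.0348 0.0352] 1.5304
0.053 [229. 179.] 1160 0.0544 [ 0.5485 -0.2745] [0.0353 0.0355] -89.6976
0.046 [624. 115.] 482 0.0487 [0.4874 0.105 ] [0.0052 0.0831] -9.3204
0.046 [345. 160.] 69 0.0506 [ 0.5304 -0.1606] [0.0015 0.0331] -89.6146
0.046 [379. 224.] 292 0.0492 [ 0.5977 -0.1222] [0.0196 0.0335] 35.4259
0.046 [283. 245.] 4578 0.0491 [ 0.6275 -0.2246] [0.0795 0.1899] -89.4618
```

View pics/w15.png

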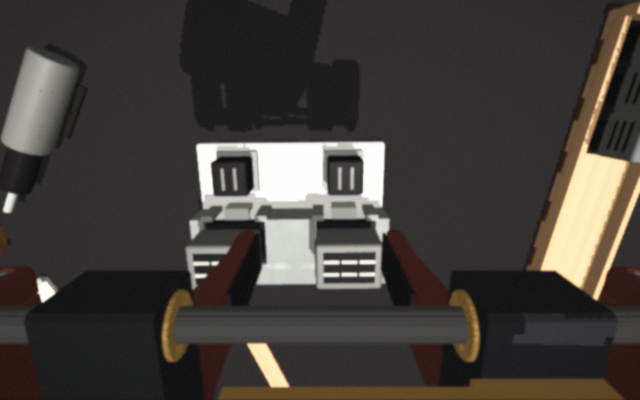

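```bash
python3 -c "
from h import *
plan(.6172,-.1598,.094,90)"
```

```text
d cm [-7.    2.59 15.94] w deg [ 0.07  0.01 -0.05] j6 -110.0 dist 17.6
```

```bash
python3 -m jog '[{"dx":-3.5,"dy":2.6,"dz":0,"wx":0,"wy":0,"wz":0,"gripper":0},{"dx":-7,"dy":2.6,"dz":3,"wx":0,"wy":0,"wz":0,"gripper":0},{"dx":-7,"dy":2.6,"dz":7.5,"wx":0,"wy":0,"wz":0,"gripper":0},{"dx":-7,"dy":2.6,"dz":9,"wx":0,"wy":0,"wz":0,"gripper":0},{"dx":-7,"dy":2.6,"dz":9,"wx":0,"wy":0,"wz":0,"gripper":0},{"dx":-7,"dy":2.6,"dz":13,"wx":0,"wy":0,"wz":0,"gripper":0},{"dx":-7,"dy":2.6,"dz":15.9,"wx":0,"wy":0,"wz":0,"gripper":0},{"dx":-7,"dy":2.6,"dz":15.9,"wx":0,"wy":0,"wz":0,"gripper":0},{"dx":-7,"dy":2.6,"dz":15.9,"wx":0,"wy":0,"wz":0,"gripper":0}]' 25
python3 -c "
from h import *
plan(.6172,-.1598,.094,90)"
```

```text
clock: 26.35
tool_pos: [0.6187, -0.1598, 0.0979]
tcp_rot: [[-1.0, 0.0, 0.004], [0.0, 1.0, 0.0], [-0.004, 0.0, -1.0]]
ft_force: [0.6, -0.7, 0.5]
opening: 0.999
d cm [0.15 0.   0.39] w deg [ 0.    0.21 -0.02] j6 -105.6 dist 0.4
```

```bash
python3 -m jog '[{"dx":0.1,"dy":0,"dz":0.3,"wx":0,"wy":0.2,"wz":0,"gripper":0},{"dx":0.1,"dy":0,"dz":0.3,"wx":0,"wy":0.2,"wz":0,"gripper":140},{"dx":0.1,"dy":0,"dz":0.3,"wx":0,"wy":0.2,"wz":0,"gripper":140},{"dx":0.1,"dy":0,"dz":0.3,"wx":0,"wy":0.2,"wz":0,"gripper":140},{"dx":0.1,"dy":0,"dz":0.3,"wx":0,"wy":0.2,"wz":0,"gripper":140},{"dx":0.1,"dy":0,"dz":0.3,"wx":0,"wy":0.2,"wz":0,"gripper":140}]' 25
python3 -m jog '[{"dx":0,"dy":0,"dz":-1,"wx":0,"wy":0,"wz":0,"gripper":140},{"dx":0,"dy":0,"dz":-2,"wx":0,"wy":0,"wz":0,"gripper":140},{"dx":0,"dy":0,"dz":-2,"wx":0,"wy":0,"wz":0,"gripper":140}]' 25
```

```text
clock: 26.95
tool_pos: [0.6175, -0.1594, 0.0937]
tcp_rot: [[-1.0, -0.0, -0.0], [-0.0, 1.0, -0.0], [0.0, -0.0, -1.0]]
ft_force: [-1.0, 0.3, 3.3]
opening: 0.683
clock: 27.25
tool_pos: [0.618, -0.1594, 0.1148]
tcp_rot: [[-1.0, -0.0, 0.001], [-0.0, 1.0, -0.0], [-0.001, -0.0, -1.0]]
ft_force: [1.1, -0.6, -3.9]
opening: 0.681
```

```bash
python3 -m jog '[{"dx":0,"dy":0,"dz":-4,"wx":0,"wy":0,"wz":0,"gripper":140},{"dx":0,"dy":0,"dz":-6,"wx":0,"wy":0,"wz":0,"gripper":140},{"dx":0,"dy":0,"dz":-6,"wx":0,"wy":0,"wz":0,"gripper":140}]' 25
python3 -c "
from h import *
s=.16
plan(.401+.9905*s,.1457-.1374*s,.152,82.1)"
```

```text
clock: 27.55
tool_pos: [0.6192, -0.1597, 0.1764]
tcp_rot: [[-1.0, -0.0, 0.005], [-0.0, 1.0, -0.001], [-0.005, -0.001, -1.0]]
ft_force: [0.5, -0.4, -3.4]
opening: 0.685
d cm [ 5.98 28.35  2.37] w deg [-0.05  0.29  7.91] j6 -105.6 dist 29.1
```

```bash
python3 -m jog '[{"dx":0.8,"dy":3.5,"dz":0,"wx":0,"wy":0,"wz":1,"gripper":140},{"dx":1.6,"dy":7.5,"dz":0,"wx":0,"wy":0,"wz":2,"gripper":140},{"dx":2.4,"dy":12,"dz":0,"wx":0,"wy":0,"wz":3,"gripper":140},{"dx":3.4,"dy":16,"dz":0,"wx":0,"wy":0.1,"wz":4,"gripper":140},{"dx":4.2,"dy":20,"dz":0,"wx":0,"wy":0.2,"wz":5,"gripper":140},{"dx":5,"dy":24,"dz":0.5,"wx":0,"wy":0.3,"wz":6,"gripper":140},{"dx":5.6,"dy":27,"dz":1,"wx":0,"wy":0.3,"wz":7,"gripper":140},{"dx":6,"dy":28.4,"dz":2,"wx":0,"wy":0.3,"wz":7.9,"gripper":140},{"dx":6,"dy":28.4,"dz":2.3,"wx":0,"wy":0.3,"wz":7.9,"gripper":140},{"dx":6,"dy":28.4,"dz":2.3,"wx":0,"wy":0.3,"wz":7.9,"gripper":140},{"dx":6,"dy":28.4,"dz":2.3,"wx":0,"wy":0.3,"wz":7.9,"gripper":140}]'
python3 look.py w16.png; python3 -c "
from h import *
s=.16
plan(.401+.9905*s,.1457-.1374*s,.063,82.1)"
```

```text
clock: 28.65
tool_pos: [0.5572, 0.1239, 0.15]
tcp_rot: [[-0.99, 0.138, -0.007], [0.138, 0.99, 0.0], [0.007, -0.001, -1.0]]
ft_force: [-0.3, -0.1, -4.3]
opening: 0.683
[0.55717588 0.12393448 0.14996256] 28.65 0.44 ft [-0.3 -0.1 -4.3]
0.06 [322.  88.] 18175 0.0754 [0.4817 0.1359] [0.0617 0.1024] -8.2771
0.06 [319. 201.] 1576 0.1033 [0.5383 0.1273] [0.0067 0.0599] 82.401
0.018 [269.  88.] 1110 0.0232 [0.4809 0.0982] [0.0063 0.1364] -7.879
0.018 [368. 158.] 312 0.0232 [0.5258 0.1648] [0.006  0.0668] -8.3665
0.018 [ 45. 286.] 378 0.025 [ 0.5998 -0.1146] [0.0107 0.0227] 24.7571
lane s,t 0.0813 0.0014 -8.3
d cm [-0.25  0.02  8.73] w deg [-0.02 -0.34 -0.04] j6 -70.9 dist 8.7
```

View pics/w16.png

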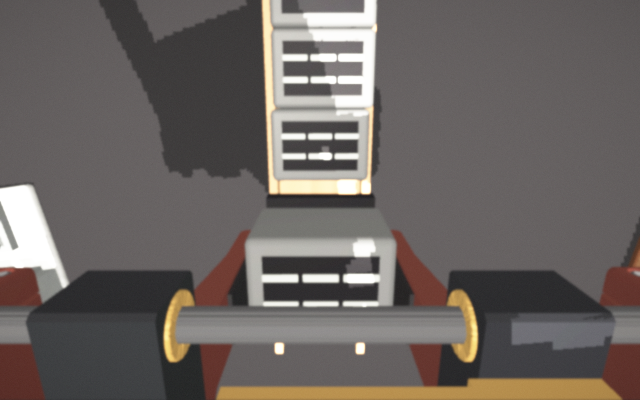

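```bash
python3 -m jog '[{"dx":-0.3,"dy":0,"dz":4,"wx":0,"wy":-0.4,"wz":0,"gripper":140},{"dx":-0.3,"dy":0,"dz":7,"wx":0,"wy":-0.4,"wz":0,"gripper":140},{"dx":-0.3,"dy":0,"dz":8.5,"wx":0,"wy":-0.4,"wz":0,"gripper":140},{"dx":-0.3,"dy":0,"dz":8.8,"wx":0,"wy":-0.4,"wz":0,"gripper":140},{"dx":-0.3,"dy":0,"dz":8.8,"wx":0,"wy":-0.4,"wz":0,"gripper":140},{"dx":-0.3,"dy":0,"dz":8.8,"wx":0,"wy":-0.4,"wz":0,"gripper":140}]'
python3 -m jog '[{"dx":0.3,"dy":0,"dz":0.05,"wx":0,"wy":0,"wz":0,"gripper":140},{"dx":0.5,"dy":0,"dz":0.1,"wx":0,"wy":0,"wz":0,"gripper":140},{"dx":0.5,"dy":0,"dz":0.1,"wx":0,"wy":0,"wz":0,"gripper":140}]'
```

```text
clock: 29.3
tool_pos: [0.5606, 0.1243, 0.0634]
tcp_rot: [[-0.99, 0.138, 0.003], [0.138, 0.99, 0.0], [-0.003, 0.001, -1.0]]
ft_force: [0.2, 0.4, -3.7]
opening: 0.681
clock: 29.6
tool_pos: [0.5544, 0.1252, 0.0617]
tcp_rot: [[-0.991, 0.137, 0.001], [0.137, 0.991, -0.0], [-0.001, -0.0, -1.0]]
ft_force: [-0.2, -0.0, -4.2]
opening: 0.681
```

```bash
python3 -m jog '[{"dx":0.1,"dy":0,"dz":0.1,"wx":0,"wy":0,"wz":0,"gripper":140},{"dx":0.2,"dy":0,"dz":0.15,"wx":0,"wy":0,"wz":0,"gripper":140},{"dx":0.2,"dy":0,"dz":0.15,"wx":0,"wy":0,"wz":0,"gripper":140},{"dx":0.2,"dy":0,"dz":0.15,"wx":0,"wy":0,"wz":0,"gripper":140}]'
python3 -m jog '[{"dx":0.1,"dy":0,"dz":0,"wx":0,"wy":0,"wz":0,"gripper":140},{"dx":0.2,"dy":0,"dz":0,"wx":0,"wy":0,"wz":0,"gripper":140},{"dx":0.2,"dy":0,"dz":0,"wx":0,"wy":0,"wz":0,"gripper":140}]'
```

```text
clock: 30.0
tool_pos: [0.5543, 0.1252, 0.0616]
tcp_rot: [[-0.991, 0.137, 0.004], [0.137, 0.991, -0.0], [-0.004, 0.0, -1.0]]
ft_force: [-0.8, -3.4, 9.8]
opening: 0.678
clock: 30.3
tool_pos: [0.5539, 0.1254, 0.0617]
tcp_rot: [[-0.991, 0.136, 0.008], [0.136, 0.991, -0.0], [-0.008, 0.001, -1.0]]
ft_force: [4.3, -5.0, 4.3]
opening: 0.68
```

```bash
python3 -m jog '[{"dx":0.1,"dy":0,"dz":0,"wx":0,"wy":0,"wz":0,"gripper":140},{"dx":0.2,"dy":0,"dz":0,"wx":0,"wy":0,"wz":0,"gripper":140},{"dx":0.2,"dy":0,"dz":0,"wx":0,"wy":0,"wz":0,"gripper":140}]'
python3 -m jog '[{"dx":0,"dy":0,"dz":0,"wx":0,"wy":0,"wz":0,"gripper":0},{"dx":0,"dy":0,"dz":0,"wx":0,"wy":0,"wz":0,"gripper":0},{"dx":0,"dy":0,"dz":0,"wx":0,"wy":0,"wz":0,"gripper":0},{"dx":0,"dy":0,"dz":0,"wx":0,"wy":0,"wz":0,"gripper":0},{"dx":0,"dy":0,"dz":-4,"wx":0,"wy":0,"wz":0,"gripper":0},{"dx":0,"dy":0,"dz":-9,"wx":0,"wy":0,"wz":0,"gripper":0},{"dx":0,"dy":0,"dz":-14,"wx":0,"wy":0,"wz":0,"gripper":0},{"dx":0,"dy":0,"dz":-18,"wx":0,"wy":0,"wz":0,"gripper":0},{"dx":0,"dy":0,"dz":-18,"wx":0,"wy":0,"wz":0,"gripper":0},{"dx":0,"dy":0,"dz":-18,"wx":0,"wy":0,"wz":0,"gripper":0}]' 25
python3 look.py w17.png; python3 -c "
from h import *
plan(.575,-.26,.25,90)"
```

```text
clock: 30.6
tool_pos: [0.5539, 0.1258, 0.0618]
tcp_rot: [[-0.991, 0.136, 0.012], [0.136, 0.991, 0.0], [-0.011, 0.002, -1.0]]
ft_force: [11.0, -5.6, -0.6]
opening: 0.682
clock: 31.6
tool_pos: [0.5487, 0.1261, 0.2407]
tcp_rot: [[-0.991, 0.137, 0.003], [0.137, 0.991, 0.0], [-0.003, 0.001, -1.0]]
ft_force: [0.0, -0.8, -0.0]
opening: 1.0
[0.54867815 0.12611014 0.24065957] 31.6 2.32 ft [ 0.  -0.8 -0. ]
0.06 [321. 105.] 15017 0.0754 [0.4893 0.135 ] [0.0615 0.1761] -7.9027
0.06 [244. 395.] 313 0.0659 [0.7779 0.0088] [0.0157 0.0428] 82.0533
0.018 [309. 153.] 3011 0.0233 [0.5452 0.1257] [0.0782 0.3095] -7.9161
0.018 [605. 226.] 5499 0.0328 [0.6509 0.4237] [0.0611 0.109 ] -15.5105
0.018 [ 59. 206.] 712 0.0336 [ 0.5424 -0.1506] [0.0278 0.0466] 32.5812
0.018 [ 67. 255.] 2266 0.0361 [ 0.5959 -0.1735] [0.0383 0.1314] 77.1441
0.018 [253. 373.] 659 0.0322 [0.7819 0.0132] [0.0218 0.0481] 64.0551
0.03 [310.   4.] 248 0.0351 [0.3969 0.1463] [0.0101 0.0775] 82.1
0.03 [610. 228.] 4522 0.033 [0.6485 0.4246] [0.0603 0.1038] -14.8295
0.03 [ 56. 208.] 456 0.0378 [ 0.5407 -0.1498] [0.0249 0.0471] 38.7136
0.03 [ 66. 257.] 1586 0.037 [ 0.5992 -0.1582] [0.0338 0.0959] 81.5856
0.03 [252. 377.] 380 0.0376 [0.7818 0.0131] [0.0217 0.0479] 64.3282
lane s,t 0.089 0.0015 -7.9
lane s,t 0.3921 -0.0838 82.1
d cm [ -7.97 -37.86  -1.06] w deg [-0.02  0.   -7.88] j6 -70.4 dist 38.7
```

View pics/w17.png

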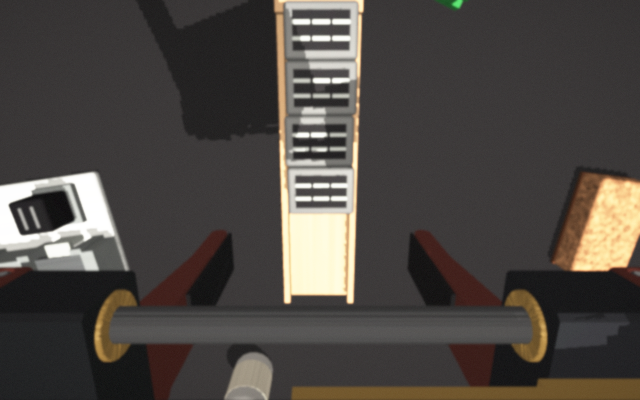

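Four packs close up (176 mm). Now the right bay.

```bash
python3 -m jog '[{"dx":-1,"dy":-4.5,"dz":-0.5,"wx":0,"wy":0,"wz":-2,"gripper":0},{"dx":-2,"dy":-9,"dz":-1,"wx":0,"wy":0,"wz":-4,"gripper":0},{"dx":-3,"dy":-13.5,"dz":-1,"wx":0,"wy":0,"wz":-6,"gripper":0},{"dx":-4,"dy":-18,"dz":-1,"wx":0,"wy":0,"wz":-7.9,"gripper":0},{"dx":-5,"dy":-22.5,"dz":-1,"wx":0,"wy":0,"wz":-7.9,"gripper":0},{"dx":-6,"dy":-27,"dz":-1,"wx":0,"wy":0,"wz":-7.9,"gripper":0},{"dx":-7,"dy":-31.5,"dz":-1,"wx":0,"wy":0,"wz":-7.9,"gripper":0},{"dx":-7.6,"dy":-36,"dz":-1,"wx":0,"wy":0,"wz":-7.9,"gripper":0},{"dx":-8,"dy":-37.9,"dz":-1,"wx":0,"wy":0,"wz":-7.9,"gripper":0},{"dx":-8,"dy":-37.9,"dz":-1,"wx":0,"wy":0,"wz":-7.9,"gripper":0},{"dx":-8,"dy":-37.9,"dz":-1,"wx":0,"wy":0,"wz":-7.9,"gripper":0}]' 25
python3 lookc.py w18.png;python3 -c "
from h import *
plan(.618,-.2745,.094,90)"
```

```text
clock: 32.75
tool_pos: [0.5751, -0.2595, 0.2484]
tcp_rot: [[-1.0, 0.0, -0.002], [0.0, 1.0, 0.002], [0.002, 0.002, -1.0]]
ft_force: [0.7, 0.3, -0.4]
opening: 0.995
[ 0.57510556 -0.2594635   0.24836838] 32.75 1.53 ft [ 0.7  0.3 -0.4]
0.07 [302. 235.] 4026 0.1073 [ 0.6182 -0.2739] [0.0441 0.0608] -89.1134
0.053 [424. 150.] 1230 0.0543 [ 0.5475 -0.1602] [0.0343 0.0353] 89.9307
0.053 [303. 151.] 1217 0.0543 [ 0.5484 -0.2748] [0.0344 0.0345] 0.0247
0.046 [406. 146.] 97 0.0496 [ 0.5456 -0.1764] [0.0112 0.037 ] -18.4871
0.046 [454. 224.] 1051 0.0491 [ 0.626  -0.1253] [0.024  0.0777] 0.9118
0.046 [366. 229.] 4046 0.0493 [ 0.627 -0.209] [0.0783 0.0847] -89.4586
0.046 [266. 219.] 647 0.0492 [ 0.6278 -0.3082] [0.0235 0.0785] -0.1224
0.046 [305. 201.] 314 0.0473 [ 0.5994 -0.2743] [0.0062 0.0596] -89.7505
0.046 [ 13. 227.] 653 0.0484 [ 0.6267 -0.5778] [0.0282 0.0361] -73.834
d cm [-4.29 -1.59 15.47] w deg [ 0.07 -0.07  0.05] j6 -115.4 dist 16.1
```

View pics/w18.png

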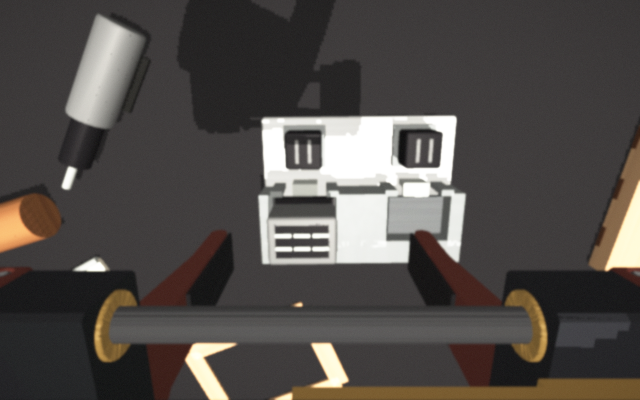

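```bash
python3 -m jog '[{"dx":-2.5,"dy":-1.5,"dz":2,"wx":0,"wy":0,"wz":0,"gripper":0},{"dx":-4.3,"dy":-1.5,"dz":5,"wx":0,"wy":0,"wz":0,"gripper":0},{"dx":-4.3,"dy":-1.5,"dz":8.5,"wx":0,"wy":0,"wz":0,"gripper":0},{"dx":-4.3,"dy":-1.5,"dz":8.5,"wx":0,"wy":0,"wz":0,"gripper":0},{"dx":-4.3,"dy":-1.5,"dz":12,"wx":0,"wy":0,"wz":0,"gripper":0},{"dx":-4.3,"dy":-1.5,"dz":15.5,"wx":0,"wy":0,"wz":0,"gripper":0},{"dx":-4.3,"dy":-1.5,"dz":15.5,"wx":0,"wy":0,"wz":0,"gripper":0},{"dx":-4.3,"dy":-1.5,"dz":15.5,"wx":0,"wy":0,"wz":0,"gripper":0},{"dx":-4.3,"dy":-1.5,"dz":15.5,"wx":0,"wy":0,"wz":0,"gripper":0}]' 25
python3 -c "
from h import *
plan(.618,-.2745,.094,90)"
```

```text
clock: 33.7
tool_pos: [0.6204, -0.2757, 0.0978]
tcp_rot: [[-1.0, -0.001, 0.004], [-0.001, 1.0, -0.002], [-0.004, -0.002, -1.0]]
ft_force: [0.3, 0.2, 0.3]
opening: 0.996
d cm [0.24 0.12 0.38] w deg [-0.1   0.23  0.04] j6 -115.0 dist 0.5
```

```bash
python3 -m jog '[{"dx":0.2,"dy":0.1,"dz":0.3,"wx":0,"wy":0.2,"wz":0,"gripper":0},{"dx":0.2,"dy":0.1,"dz":0.3,"wx":0,"wy":0.2,"wz":0,"gripper":140},{"dx":0.2,"dy":0.1,"dz":0.3,"wx":0,"wy":0.2,"wz":0,"gripper":140},{"dx":0.2,"dy":0.1,"dz":0.3,"wx":0,"wy":0.2,"wz":0,"gripper":140},{"dx":0.2,"dy":0.1,"dz":0.3,"wx":0,"wy":0.2,"wz":0,"gripper":140},{"dx":0.2,"dy":0.1,"dz":0.3,"wx":0,"wy":0.2,"wz":0,"gripper":140}]' 25
python3 -m jog '[{"dx":0,"dy":0,"dz":-1,"wx":0,"wy":0,"wz":0,"gripper":140},{"dx":0,"dy":0,"dz":-2,"wx":0,"wy":0,"wz":0,"gripper":140},{"dx":0,"dy":0,"dz":-5,"wx":0,"wy":0,"wz":0,"gripper":140},{"dx":0,"dy":0,"dz":-8,"wx":0,"wy":0,"wz":0,"gripper":140},{"dx":0,"dy":0,"dz":-8,"wx":0,"wy":0,"wz":0,"gripper":140}]' 25
python3 -c "
from h import *
s=.205
plan(.401+.9905*s,.1457-.1374*s,.152,82.1)"
```

```text
clock: 34.3
tool_pos: [0.617, -0.2746, 0.0922]
tcp_rot: [[-1.0, -0.0, -0.002], [-0.0, 1.0, -0.0], [0.002, -0.0, -1.0]]
ft_force: [-0.6, -0.4, 1.4]
opening: 0.685
clock: 34.8
tool_pos: [0.6198, -0.2756, 0.1771]
tcp_rot: [[-1.0, -0.0, 0.005], [-0.0, 1.0, -0.004], [-0.005, -0.004, -1.0]]
ft_force: [0.7, 0.5, -2.7]
opening: 0.681
d cm [ 1.57 39.32  2.36] w deg [-0.19  0.3   7.91] j6 -114.9 dist 39.4
```

```bash
python3 -m jog '[{"dx":0.2,"dy":4,"dz":0,"wx":0,"wy":0,"wz":1,"gripper":140},{"dx":0.4,"dy":8,"dz":0,"wx":0,"wy":0,"wz":2,"gripper":140},{"dx":0.6,"dy":12.5,"dz":0,"wx":0,"wy":0,"wz":3,"gripper":140},{"dx":0.8,"dy":17,"dz":0,"wx":0,"wy":0,"wz":4,"gripper":140},{"dx":1,"dy":21.5,"dz":0,"wx":0,"wy":0,"wz":5,"gripper":140},{"dx":1.2,"dy":26,"dz":0,"wx":0,"wy":0,"wz":6,"gripper":140},{"dx":1.4,"dy":30.5,"dz":0,"wx":0,"wy":0.1,"wz":7,"gripper":140},{"dx":1.5,"dy":35,"dz":1,"wx":-0.1,"wy":0.2,"wz":7.9,"gripper":140},{"dx":1.6,"dy":38,"dz":2,"wx":-0.2,"wy":0.3,"wz":7.9,"gripper":140},{"dx":1.6,"dy":39.3,"dz":2.3,"wx":-0.2,"wy":0.3,"wz":7.9,"gripper":140},{"dx":1.6,"dy":39.3,"dz":2.3,"wx":-0.2,"wy":0.3,"wz":7.9,"gripper":140},{"dx":1.6,"dy":39.3,"dz":2.3,"wx":-0.2,"wy":0.3,"wz":7.9,"gripper":140}]'
python3 look.py w19.png; python3 -c "
from h import *
s=.205
plan(.401+.9905*s,.1457-.1374*s,.062,82.1)"
```

```text
clock: 36.0
tool_pos: [0.6009, 0.1177, 0.1487]
tcp_rot: [[-0.991, 0.137, -0.008], [0.137, 0.991, 0.003], [0.008, 0.002, -1.0]]
ft_force: [0.0, -0.4, -4.1]
opening: 0.686
[0.60091935 0.11768349 0.14869952] 36.0 1.21 ft [ 0.  -0.4 -4.1]
0.06 [322.  88.] 18313 0.0754 [0.5258 0.1298] [0.0617 0.1023] -7.8937
0.06 [320. 204.] 1624 0.1035 [0.5834 0.1212] [0.0067 0.06  ] 82.2832
0.018 [269. 103.] 1188 0.0232 [0.5255 0.092 ] [0.0063 0.1383] -7.8629
0.018 [373.  70.] 180 0.0233 [0.5123 0.1678] [0.004  0.0571] -8.7668
0.018 [365. 189.] 134 0.0232 [0.5975 0.1545] [0.006  0.0134] -7.4008
0.018 [ 31. 255.] 2064 0.0296 [ 0.6164 -0.1155] [0.0232 0.0693] 20.0542
0.03 [ 24. 256.] 987 0.0354 [ 0.6185 -0.1141] [0.0154 0.0671] 12.3833
lane s,t 0.1258 0.0014 -7.9
d cm [-0.35  0.05  8.7 ] w deg [ 0.12 -0.45 -0.04] j6 -72.5 dist 8.7
```

View pics/w19.png

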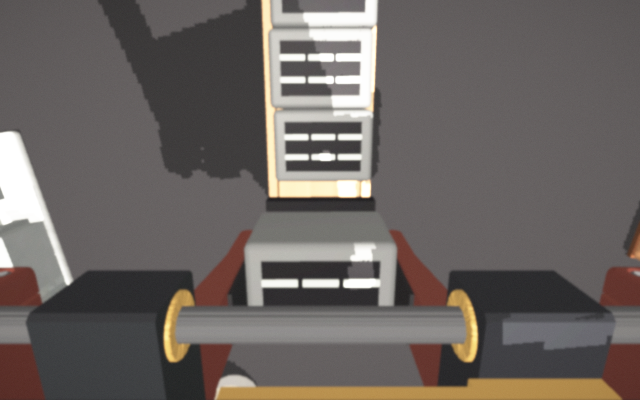

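```bash
python3 -m jog '[{"dx":-0.3,"dy":0.05,"dz":4,"wx":0.1,"wy":-0.4,"wz":0,"gripper":140},{"dx":-0.3,"dy":0.05,"dz":7,"wx":0.1,"wy":-0.4,"wz":0,"gripper":140},{"dx":-0.3,"dy":0.05,"dz":8.5,"wx":0.1,"wy":-0.4,"wz":0,"gripper":140},{"dx":-0.3,"dy":0.05,"dz":8.7,"wx":0.1,"wy":-0.4,"wz":0,"gripper":140},{"dx":-0.3,"dy":0.05,"dz":8.7,"wx":0.1,"wy":-0.4,"wz":0,"gripper":140},{"dx":-0.3,"dy":0.05,"dz":8.7,"wx":0.1,"wy":-0.4,"wz":0,"gripper":140}]'
python3 -m jog '[{"dx":0.3,"dy":0,"dz":0.05,"wx":0,"wy":0,"wz":0,"gripper":140},{"dx":0.5,"dy":0,"dz":0.1,"wx":0,"wy":0,"wz":0,"gripper":140},{"dx":0.5,"dy":0,"dz":0.1,"wx":0,"wy":0,"wz":0,"gripper":140}]'
```

```text
clock: 36.65
tool_pos: [0.6045, 0.1187, 0.0633]
tcp_rot: [[-0.99, 0.138, 0.001], [0.138, 0.99, 0.001], [-0.001, 0.001, -1.0]]
ft_force: [-0.1, 0.2, -2.8]
opening: 0.681
clock: 36.95
tool_pos: [0.5981, 0.1197, 0.0614]
tcp_rot: [[-0.991, 0.137, -0.001], [0.137, 0.991, 0.001], [0.001, 0.001, -1.0]]
ft_force: [-1.1, 0.3, -3.2]
opening: 0.683
```

```bash
python3 -m jog '[{"dx":0.1,"dy":0,"dz":0.1,"wx":0,"wy":0,"wz":0,"gripper":140},{"dx":0.2,"dy":0,"dz":0.15,"wx":0,"wy":0,"wz":0,"gripper":140},{"dx":0.2,"dy":0,"dz":0.15,"wx":0,"wy":0,"wz":0,"gripper":140},{"dx":0.2,"dy":0,"dz":0.15,"wx":0,"wy":0,"wz":0,"gripper":140}]'
python3 -m jog '[{"dx":0.1,"dy":0,"dz":0,"wx":0,"wy":0,"wz":0,"gripper":140},{"dx":0.2,"dy":0,"dz":0,"wx":0,"wy":0,"wz":0,"gripper":140},{"dx":0.2,"dy":0,"dz":0,"wx":0,"wy":0,"wz":0,"gripper":140}]'
```

```text
clock: 37.35
tool_pos: [0.5975, 0.1199, 0.0602]
tcp_rot: [[-0.991, 0.137, 0.001], [0.137, 0.991, 0.001], [-0.001, 0.001, -1.0]]
ft_force: [1.6, -0.6, 3.7]
opening: 0.682
clock: 37.65
tool_pos: [0.5963, 0.1202, 0.0602]
tcp_rot: [[-0.991, 0.137, 0.003], [0.137, 0.991, 0.001], [-0.003, 0.002, -1.0]]
ft_force: [6.4, -1.4, 3.7]
opening: 0.684
```

```bash
python3 -m jog '[{"dx":0.1,"dy":0,"dz":0,"wx":0,"wy":0,"wz":0,"gripper":140},{"dx":0.2,"dy":0,"dz":0,"wx":0,"wy":0,"wz":0,"gripper":140},{"dx":0.2,"dy":0,"dz":0,"wx":0,"wy":0,"wz":0,"gripper":140}]'
python3 -m jog '[{"dx":0,"dy":0,"dz":0,"wx":0,"wy":0,"wz":0,"gripper":0},{"dx":0,"dy":0,"dz":0,"wx":0,"wy":0,"wz":0,"gripper":0},{"dx":0,"dy":0,"dz":0,"wx":0,"wy":0,"wz":0,"gripper":0},{"dx":0,"dy":0,"dz":0,"wx":0,"wy":0,"wz":0,"gripper":0},{"dx":0,"dy":0,"dz":-4,"wx":0,"wy":0,"wz":0,"gripper":0},{"dx":0,"dy":0,"dz":-9,"wx":0,"wy":0,"wz":0,"gripper":0},{"dx":0,"dy":0,"dz":-14,"wx":0,"wy":0,"wz":0,"gripper":0},{"dx":0,"dy":0,"dz":-18,"wx":0,"wy":0,"wz":0,"gripper":0},{"dx":0,"dy":0,"dz":-21,"wx":0,"wy":0,"wz":0,"gripper":0},{"dx":0,"dy":0,"dz":-21,"wx":0,"wy":0,"wz":0,"gripper":0}]' 25
python3 -c "
from h import *
plan(.5,.133,.27,82.1)"
```

```text
clock: 37.95
tool_pos: [0.5962, 0.1203, 0.0603]
tcp_rot: [[-0.991, 0.137, 0.007], [0.137, 0.991, 0.001], [-0.007, 0.002, -1.0]]
ft_force: [12.5, -2.8, -2.4]
opening: 0.683
clock: 38.95
tool_pos: [0.5947, 0.1208, 0.2744]
tcp_rot: [[-0.991, 0.137, 0.007], [0.137, 0.991, 0.002], [-0.007, 0.003, -1.0]]
ft_force: [0.2, 0.2, 0.0]
opening: 0.998
d cm [ 9.55 -0.09  0.38] w deg [0.2  0.38 0.02] j6 -71.8 dist 9.6
```

```bash
python3 -m jog '[{"dx":3,"dy":0,"dz":0,"wx":0.2,"wy":0.4,"wz":0,"gripper":0},{"dx":6,"dy":0,"dz":0,"wx":0.2,"wy":0.4,"wz":0,"gripper":0},{"dx":7,"dy":0,"dz":0,"wx":0.2,"wy":0.4,"wz":0,"gripper":0},{"dx":7,"dy":0,"dz":0,"wx":0.2,"wy":0.4,"wz":0,"gripper":0},{"dx":7,"dy":0,"dz":0,"wx":0.2,"wy":0.4,"wz":0,"gripper":0},{"dx":7,"dy":0,"dz":0,"wx":0.2,"wy":0.4,"wz":0,"gripper":0}]'
python3 look.py w20.png; python3 - <<'E'
from h import *
c=optics.read_camera("top");cv2.imwrite("pics/top1.png",c["img"][:,:,::-1])
for lo,hi in[(.06,.1),(.012,.045)]:
    for b in blobs(cloud(c),lo,hi,90,(.1,1.0,-.8,.8)):print(lo,*[np.round(x,4) for x in b])
E
```

```text
clock: 39.55
tool_pos: [0.5244, 0.1298, 0.2694]
tcp_rot: [[-0.99, 0.137, -0.008], [0.137, 0.991, -0.002], [0.008, -0.003, -1.0]]
ft_force: [-0.7, -0.1, 0.5]
opening: 1.002
[0.5244191  0.12983331 0.26936752] 39.55 0.19 ft [-0.7 -0.1  0.5]
0.06 [454.  13.] 1368 0.069 [0.3877 0.2673] [0.0288 0.0438] 58.7928
0.06 [321. 153.] 14019 0.0755 [0.5106 0.1323] [0.0623 0.2198] -7.7941
0.06 [250. 395.] 264 0.0659 [0.7771 0.0102] [0.0135 0.0418] 79.1107
0.018 [432.  27.] 369 0.0341 [0.3958 0.2584] [0.0172 0.047 ] 35.2102
0.018 [310. 155.] 2605 0.0234 [0.5435 0.1259] [0.0783 0.3056] -7.9302
0.018 [588. 234.] 4473 0.0328 [0.6453 0.4254] [0.0614 0.0974] -15.3326
0.018 [ 81. 221.] 581 0.0334 [ 0.5404 -0.1533] [0.0295 0.0513] 41.2927
0.018 [ 86. 261.] 1299 0.0339 [ 0.5908 -0.1799] [0.0275 0.142 ] 78.8927
0.018 [258. 375.] 572 0.032 [0.7824 0.011 ] [0.0245 0.0485] 71.1473
0.03 [432.  25.] 242 0.0388 [0.3959 0.2585] [0.0165 0.0469] 36.1499
0.03 [316.  42.] 454 0.0352 [0.397  0.1464] [0.0097 0.0773] 82.047
0.03 [592. 235.] 3734 0.033 [0.6424 0.4266] [0.0614 0.0907] -14.712
0.03 [ 79. 222.] 372 0.0376 [ 0.
[... 259 characters left out ...]
.1
0.06 [304. 136.] 110 0.081 [0.7945 0.0049] [0.042  0.0459] -77.3669
0.06 [276. 193.] 155 0.0752 [0.5973 0.1029] [0.0386 0.0613] 16.8856
0.06 [263. 239.] 228 0.0759 [0.447  0.1529] [0.0416 0.0845] -1.7856
0.06 [194. 272.] 244 0.0694 [0.3378 0.3909] [0.0445 0.0609] 74.7548
0.012 [187. 180.] 573 0.0332 [0.6537 0.422 ] [0.0619 0.1105] -14.0427
0.012 [481. 176.] 258 0.038 [ 0.6419 -0.6186] [0.0493 0.1216] -73.0628
0.012 [353. 186.] 269 0.0363 [ 0.6117 -0.1642] [0.0644 0.0715] 6.3503
0.012 [386. 185.] 274 0.0362 [ 0.6163 -0.2771] [0.0611 0.0704] -86.0227
0.012 [445. 217.] 493 0.0361 [ 0.5137 -0.4886] [0.0449 0.179 ] -27.7737
0.012 [133. 332.] 1034 0.0292 [0.1248 0.6237] [0.0801 0.184 ] -80.0655
```

View pics/w20.png

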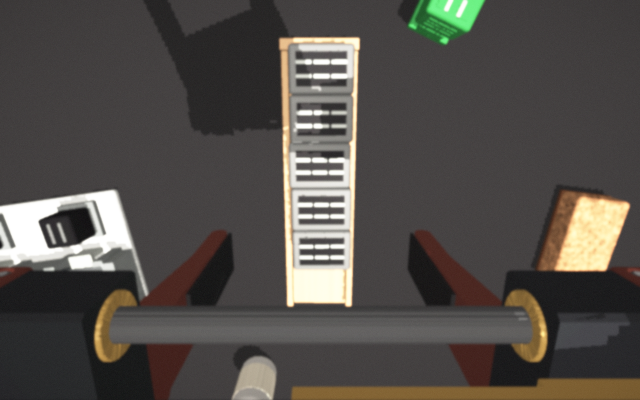

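View pics/top1.png

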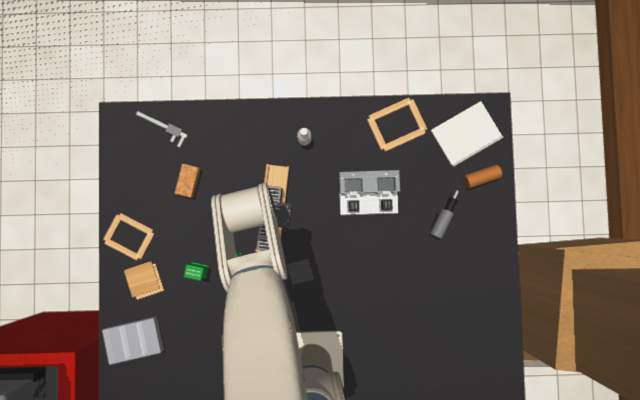

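```bash
python3 -c "
from plant import arm
print(arm.hand_in(), arm.state()['clock'])"
```

```text
the job is handed in; nothing more can be done
the job is handed in; nothing more can be done
```

The lane is restocked and the job is handed in, with about 40 s on the robot clock at the last move. There was no old_2 at the start, so five packs went in.

- **Order:** I pulled the old pack against the front stop before anything else. Behind it went the right-hand loose pack, the left-hand loose pack, then docked_l and docked_r. I pressed both latch tabs to the bottom and saw both packs pop up before lifting either.
- **Lane check:** The last wrist picture shows all five packs upright. They form one row 219.8 mm long (five packs measure 220 mm). The row starts within 0.5 mm of the stop and is square to the lane within about 0.1°. It sits about 1.5 to 2 mm off the centre line, inside the 3 mm of play on each side.
- **Bystanders:** The sanding block, rotary tool and glue bottle measured where they were at the start, within about 1 mm. One green look-alike was also re-measured in place. The other was partly hidden behind the arm in the final top view and only partly visible in the wrist picture, so I have no full final measurement of it.
- **Forces:** The highest reading I took was about 33 N at the wrist, while the fingertips held the left tab at its bottom stop.

No check failed. In the final top view the arm covers part of the lane, so the lane check rests on the wrist camera.

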